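# Change the keyed concentrate cartridge of a dosing station

## Robot

A 6-joint arm with a two-finger parallel gripper is mounted at the origin on the work surface. World frame = base frame: x ahead of the robot, y to its left, z up, the work surface at z = 0. Lengths are in mm, angles in rad, forces in N, time in s.
With the tool pointing down it reaches from about 275 to 750 mm from the base axis. Payload 10.2 kg.
Tool frame: the origin (TCP) lies on the front face of the gripper's body, between the roots of the fingers; the fingertips stand 73 mm ahead of it and the grasp point (between the pads) lies ctrl.grip_depth ahead of it (ctrl.grip_depth is the distance from the TCP to the grasp point, in mm); z points along the fingers, y is the direction in which the jaws open and shut (so a half turn about z gives the same grasp; the last joint's range is limited). The gripper opens to 85 mm and grips with 20 to 120 N. Pads are 22 mm wide; open, the fingers measure 114 mm over their backs; the gripper's body (76 mm by 85 mm) begins 54 mm behind the grasp point. The pads swing forward as they close: fully open they stand 13 mm farther back than shut.
Start: joints at [-1.451, 0.313, 1.498, -0, 1.331, -0.223], TCP at [176.453, -494.465, 303.894] pointing down, gripper open.
Joint ranges: [-2.94, 2.94], [-0.97, 2.17], [0.19, 2.56], [-1.23, 4.37], [0.02, 3.11], [-2.88, 2.88]. Speed limits (rad/s): [2.39, 2.39, 3.01, 3.14, 3.14, 3.14].

## Interface

Orientations are given as a unit quaternion [w, x, y, z].
In Python, from rig import readout, capture, ctrl, nets gives the robot as it stands. The module is installed in compiled form; this text tells all that it offers.
- The arm moves only by the tool apply_moves, never from a script. Its argument "targets" is a list of rows, each a list of 4 numbers: the shift along the tool's x, y, z in cm, then the turn about the tool's z in degrees. A call has 1 to 8 rows; each row shifts and turns the commanded pose from where the row before left it, along the tool's axes as they then stand; what a row does not reach is not made up. A row lasts 1/10 s, in which the tool goes at most 50 mm and 8.59 degrees, less where a joint would pass 70% of its speed; a pose out of reach is approached as far as the arm can. A call with a gripper value outside its range is refused whole. "grip" is the finger opening in cm, from 0 to 8.54, set as the call begins (left out, the last holds). The fingers move at their own pace and stop on an object; "force" is the grip in N (left out, the last holds). Time passes only in rows, so rows that do not move let the fingers close. It gives the time, the measured TCP pose, the force and the opening at its end, in the units of the state.
- readout.sense(): the state, without advancing time (a new reading comes with each control period).
- capture(name): name is "scene" or "top" or "wrist"; returns a dict with "img" (480x640x3 uint8, red, green, blue), "fov_y" (degrees; the focal length in pixels is half the picture's height over the tangent of half this angle, whatever the lens; pixels are square), "cx", "cy" (the principal point, pixels), "eye" and "rotation" of the camera in the world. Camera axes: x right, y down, z forward; pixel columns grow to the right and rows downward; lengths in mm; the calibration is good to about 2 mm. A picture is of the moment at which its call begins. There is no depth.
- ctrl.finish_job(): hands the job in, once; it reports no verdict.
Trained networks look in the newest picture that a camera, given by its name, has taken for a name from the list of things; names that differ only in an ending like _2 or _b are one class to them, and where a whole thing is asked for, a point or a joint stands for the part that bears it (a point fixed in the world has none). Each returns a list of dicts, best first, with "score" (0 to 1); they miss things now and then, are a little off and sometimes report something else, mostly with a low value. They report only what shows in the picture. A call takes as long as a camera call. They do not tell look-alikes from the thing itself.
- nets.boxes_of(camera, target): "location" ([column, row] as shares, 0 to 1, of the picture: columns of its width, rows of its height, amid what is visible of it).
The state is a dict: "time_s": time; "joints": joint angles; "dq": joint speeds; "tau": joint torques, N m; "eef_pos": TCP position; "ee_rot": TCP orientation; "force": force on the tool from outside, world axes, zero at the start; "wrist_torque": the same for the moment, N m; "grip_width": opening from 0.0 (shut) to 1.0 (fully open).
Only numpy, scipy, OpenCV 4.12 (cv2) and the standard library are available. Lean on these libraries where they do the work, as an engineer would, in place of code of your own. Each camera call takes 0.05 s, during which the arm holds its last target.

## Task

Change the concentrate in the dosing station: pull the spent clear cartridge out of the slanting receiver and stand it upright in the dark green empties crate. Then take the full green cartridge, turn it until the key lug on its collar finds the receiver's notch (the collar is screwed on only roughly in line with the grip tab, so feel for it) and push it past the sprung ball until it is fully home. Let go of both and leave the other things where they stand.

Things in the scene. Friction and masses are not known exactly. Their poses are not given: they have to be found in the camera images.
- station: dosing station, fixed: white housing 212 mm tall on a steel base plate, slanting grey receiver cup in front. Origin on the table below the receiver's floor; x points from the front to the housing, z up. Base plate 12 mm thick, x -90 to +155, y +-85 mm; housing x +62 to +152, y +-85 mm; pipes behind x +100 mm, out to y +-130 mm and 255 mm high.
- bay (a point): centre of the receiver's inner floor, 58 mm above the table. z: its axis, out of the mouth, leaning 30 degrees to the station's front; x: to the key notch (green cheeks, upper rear). A cartridge fully home has its origin here. Bore 57 mm, 40 mm deep, 80 mm outside; notch 17 mm wide, full depth; with its lug off the notch a cartridge stops 24 mm short. Two arms under it reach 102 mm up the axis.
- detent (a joint): sprung steel ball in the receiver's front wall, 16 mm above its floor; m, 0 out, about 0.002 pressed back by a seated collar. It stops a cartridge about 12 mm short of home: from there push with 10 to 20 N until it bottoms. It then holds the cartridge and shifts it about 1 mm towards the notch. Pulling one out takes about 5 N.
- spent: spent cartridge, clear body and green collar, 90 g, at the start fully home in the receiver. Same shape and origin as fresh; its lug stands at its own +x, in the notch.
- fresh: full green cartridge, 300 g, upright. Origin: centre of underside, z up. Collar 54 mm across to height 52 mm, foot chamfered; key lug 14 mm wide, 37 mm from axis, height 16 to 46 mm; body 62 mm across, shoulder to 120 mm; grip tab 120 to 162 mm, 46 mm along x, 20 mm thick. The lug, with white faces, stands near +x, up to 20 degrees either side (collar hand-tight, does not turn under 1 N m).
- empties_crate: dark green open crate, fixed, 260 (x) x 200 (y) x 80 mm high, walls and floor 6 mm. Origin: centre of its underside. Another empty bottle stands in its corner at negative x, positive y; the half at positive x is free.
- blue_spare: blue cartridge, same shape and origin as fresh: leave alone
- yellow_spare: yellow cartridge, same shape and origin as fresh: leave alone
- empty_flask: empty white bottle with red cap, 58 mm across, 145 mm tall, standing in the crate: leave alone. Origin under its centre.
- spray_bottle: white and blue spray bottle, 68 mm across, 183 mm tall: leave alone. Origin under its centre.
- cleaner_jug: white jug with green cap, 60 x 100 mm, 162 mm tall: leave alone. Origin under its centre.
- dosing_cup: white cup with a handle, 72 mm across, 75 mm tall: leave alone. Origin under its centre.
- scrub_pads: stack of three scrubbing pads, 70 x 110 x 36 mm: leave alone. Origin under its centre.
Things that resemble listed ones, but are neither listed nor needed, are in the scene too. Of the things that look like the fresh, the largest one is meant.

How it is judged (in metres and radians):
On the way, in this order (a step that is already met when the one before it is completed fails the run):
1. the spent cartridge is drawn out of the receiver (distance between spent and bay above 0.06 m), for 0.1 s.
2. the spent cartridge stands upright in the empties crate, let go (x of spent in the frame of empties_crate between -0.1 and 0.1 m and y of spent in the frame of empties_crate between -0.07 and 0.07 m and z of spent in the frame of empties_crate below 0.012 m and angle between spent's own z axis and vertical below 0.15 rad and contact force between spent and the fingers below 0.1 N and linear speed of spent below 0.03 m/s), for 0.2 s.
At the end, for the whole second after the job is handed in: Fresh cartridge fully home in the receiver (lug in the notch): origin within 4 mm of bay, axis within 4.5 degrees; spent cartridge standing on the crate's floor within 8.5 degrees of upright; both released and at rest (distance between fresh and bay below 0.004 m and angle between the z axis of fresh and the z axis of bay, either way round below 0.08 rad and x of spent in the frame of empties_crate between -0.1 and 0.1 m and y of spent in the frame of empties_crate between -0.07 and 0.07 m and z of spent in the frame of empties_crate below 0.012 m and angle between spent's own z axis and vertical below 0.15 rad and contact force between fresh and the fingers below 0.1 N and linear speed of each of fresh, spent below 0.02 m/s); the robot touches nothing.
It fails at once if another thing on the table is shifted by more than 25 mm or tipped (distance of any of blue_spare, yellow_spare, empty_flask, spray_bottle, cleaner_jug, dosing_cup, scrub_pads from where it was at the start of the episode above 0.025 m or angle between any of blue_spare, yellow_spare, empty_flask, spray_bottle, cleaner_jug, dosing_cup, scrub_pads's own z axis and vertical above 0.35 rad).
It also fails if it takes over 72 s, if anything falls off the work surface, if the arm or the gripper's body presses on something with over 40 N, if the wrist force passes 120 N, or if a joint passes its speed limit or range.

## Working session

There is one attempt and no reset: what is moved stays moved. The work goes in short steps, Python scripts to look and compute and a tool call to move; the robot and the scene stay as the last step left them, time stands still between calls to the robot, and variables do not carry over. Pictures are saved under pics/ and viewed, and the job is handed in when it is done.

Besides the shell and the picture viewer there is one more tool, called after ">>>" as name(argument=value, ...), one argument or row to a line, values as JSON. apply_moves: Moves the arm, as the interface text tells. Its arguments: {"type":"object","properties":{"targets":{"type":"array"},"grip":{"type":"number"},"force":{"type":"number"}},"required":["targets"]}

```bash
mkdir -p pics; ls
python3 - <<'E'
from rig import readout, capture, ctrl, nets
import cv2
print(readout.sense()); print(ctrl.grip_depth)
for n in ["scene","top","wrist"]:
    c=capture(n); cv2.imwrite(f"pics/{n}0.png",c["img"][:,:,::-1]); print(n,{k:v for k,v in c.items() if k!="img"})
for t in ["station","spent","fresh","empties_crate","blue_spare","yellow_spare","empty_flask"]:
  for n in ["scene","top"]:
    print(t,n,[( [round(a*b) for a,b in zip(d["location"],(640,480))],round(d["score"],2)) for d in nets.boxes_of(n,t)])
E
```

```text
pics
{'time_s': 0.0, 'joints': array([-1.45139148e+00,  3.13444335e-01,  1.49848348e+00,  7.96751255e-06,
        1.33100460e+00, -2.23379579e-01]), 'dq': array([ 0.00149848,  0.00117176, -0.00113296,  0.00118331, -0.00101172,
        0.00081445]), 'tau': array([-6.53936877e-04, -4.12263465e+01, -2.59744692e+01, -1.91363843e-04,
        4.19836171e-03,  1.53812050e-05]), 'eef_pos': array([ 176.4361165 , -494.27281959,  303.32045228]), 'ee_rot': array([-6.68771032e-04,  9.85348215e-01,  1.70553354e-01,  3.86733722e-05]), 'force': array([-0.2562173 ,  0.28975617,  0.06367748]), 'wrist_torque': array([-0.01393351, -0.00325314, -0.01817734]), 'grip_width': 0.9986205054700262}
53.900000000000006
scene {'fov_y': 50.924205496798834, 'cx': 312.99091513109465, 'cy': 237.39342648179903, 'eye': array([1018.08422   ,  288.8341811 ,  920.11878582]), 'rotation': array([-0.13029258,  0.45627113,  0.84456105, -0.2481071 ])}
top {'fov_y': 43.42140737866712, 'cx': 315.4528362955081, 'cy': 236.38877921578026, 'eye': array([ 332.68510366,    6.44888921, 1502.03923496]), 'rotation': array([ 0.05754801, -
[... 201 characters left out ...]
ray([ 0.11563281,  0.80912109, -0.57025651, -0.08221697])}
station scene [([514, 353], 0.61)]
station top [([150, 228], 0.71)]
spent scene [([479, 290], 0.66), ([514, 353], 0.56)]
spent top [([317, 307], 0.17)]
fresh scene [([303, 182], 0.85), ([311, 233], 0.8), ([410, 228], 0.56)]
fresh top [([332, 232], 0.85), ([377, 283], 0.72), ([267, 291], 0.64)]
empties_crate scene [([207, 171], 0.97), ([268, 205], 0.65)]
empties_crate top [([463, 243], 0.62)]
blue_spare scene [([267, 203], 0.77), ([247, 145], 0.55)]
blue_spare top [([381, 234], 0.89)]
yellow_spare scene [([363, 259], 0.72)]
yellow_spare top [([281, 229], 0.7)]
empty_flask scene [([249, 145], 0.85)]
empty_flask top [([439, 283], 0.57)]
```

View pics/scene0.png

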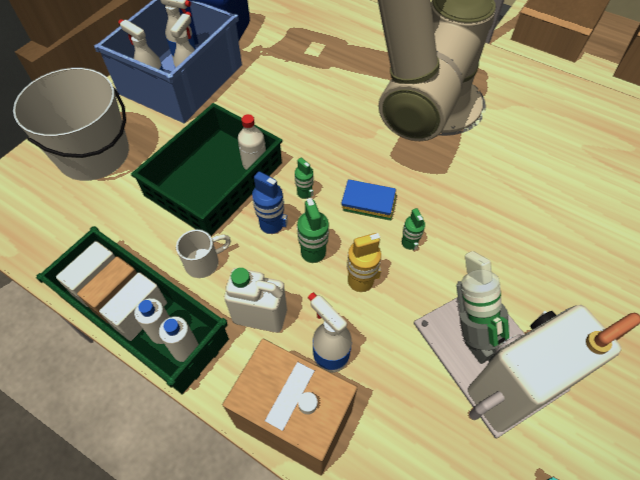

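View pics/top0.png

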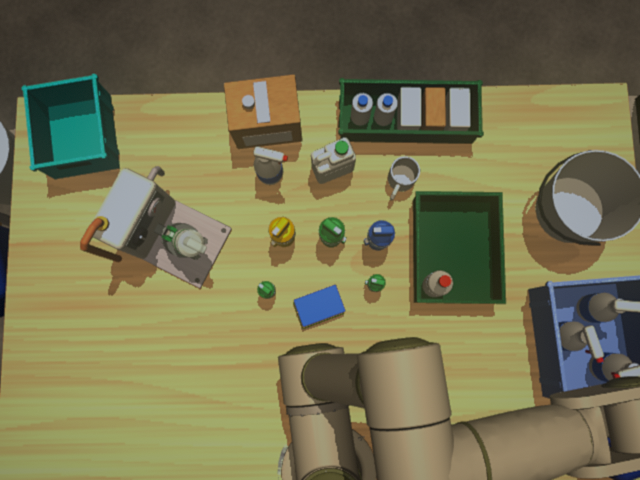

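View pics/wrist0.png

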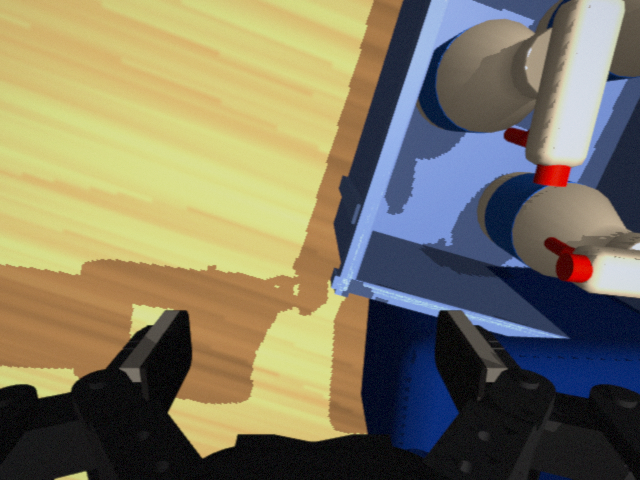

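The scene picture shows the receiver with the spent cartridge at about (480,300), the large green cartridge at (313,235) with two smaller green look-alikes, and the open dark green crate at (207,170). The top picture shows the same, with the station at about (165,230) and the crate at (460,248).

Next: helper functions, then enlarged crops.

```bash
cat > h.py <<'E'
import numpy as np, cv2, pickle
from scipy.spatial.transform import Rotation as R
def q2R(q): return R.from_quat([q[1],q[2],q[3],q[0]]).as_matrix()
def f(c): return 240/np.tan(np.radians(c["fov_y"]/2))
def ray(c,u,v):
    d=np.array([(u-c["cx"])/f(c),(v-c["cy"])/f(c),1.]); return q2R(c["rotation"])@d
def onz(c,u,v,z):
    d=ray(c,u,v); e=np.array(c["eye"]); return e+d*(z-e[2])/d[2]
def proj(c,P):
    P=np.atleast_2d(P); p=(P-np.array(c["eye"]))@q2R(c["rotation"]); return np.c_[c["cx"]+f(c)*p[:,0]/p[:,2], c["cy"]+f(c)*p[:,1]/p[:,2]]
def shot(name,tag):
    from rig import capture
    c=capture(name); cv2.imwrite(f"pics/{tag}.png",c["img"][:,:,::-1]); pickle.dump(c,open(f"pics/{tag}.pkl","wb")); return c
def load(tag): return pickle.load(open(f"pics/{tag}.pkl","rb"))
def crop(c,out,u0,v0,u1,v1,s): 
    im=c["img"][v0:v1,u0:u1,::-1]; cv2.imwrite(f"pics/{out}.png",cv2.resize(im,None,fx=s,fy=s,interpolation=cv2.INTER_CUBIC))
E
python3 - <<'E'
from h import *
t=shot("top","t1"); s=shot("scene","s1")
crop(t,"t1a",60,140,250,300,4); crop(s,"s1a",400,230,640,440,3); crop(t,"t1b",250,170,520,320,2.9)
for n,(u,v),z in [("fresh",(332,232),100),("plate",(210,235),12),("crate",(460,248),40),("spent",(190,240),180),("yellow",(281,229),100)]: print(n,onz(t,u,v,z).round())
E
```

```text
fresh [559. -21. 100.]
plate [572. 283.  12.]
crate [ 522. -334.   40.]
spent [535. 296. 180.]
yellow [569.  99. 100.]
```

View pics/t1a.png

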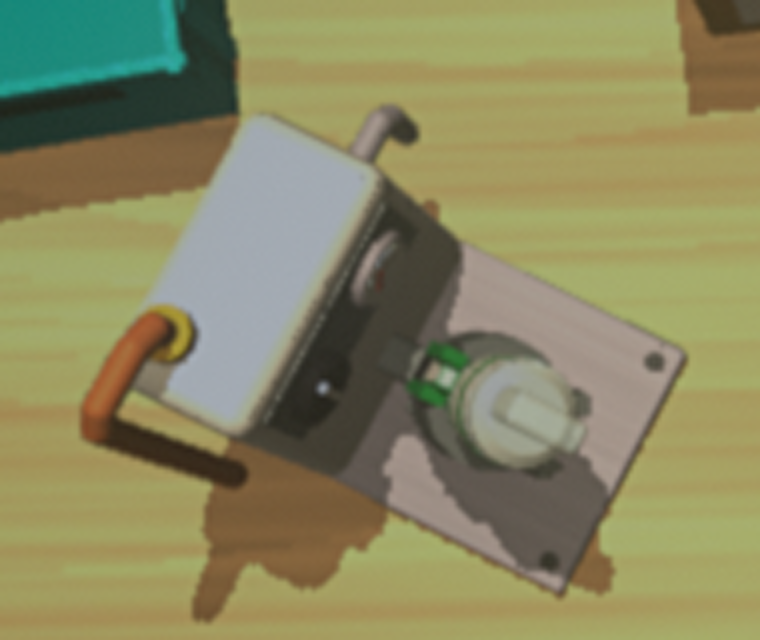

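View pics/s1a.png

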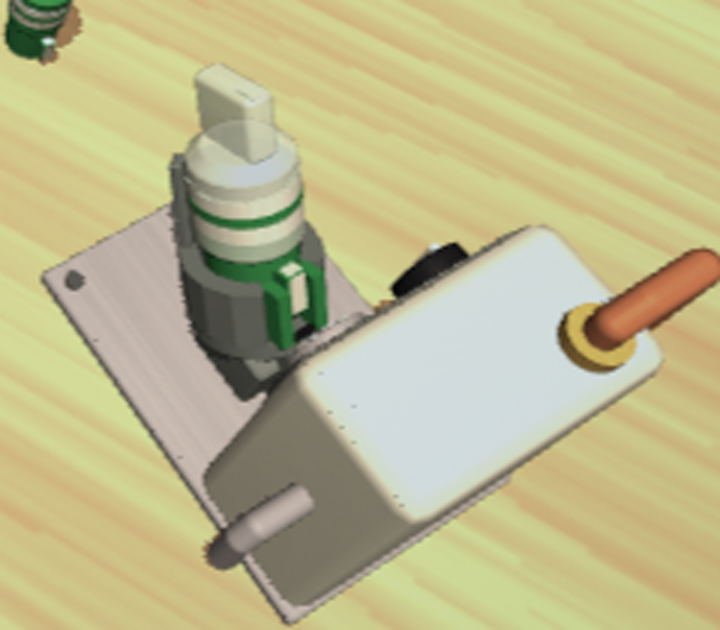

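View pics/t1b.png

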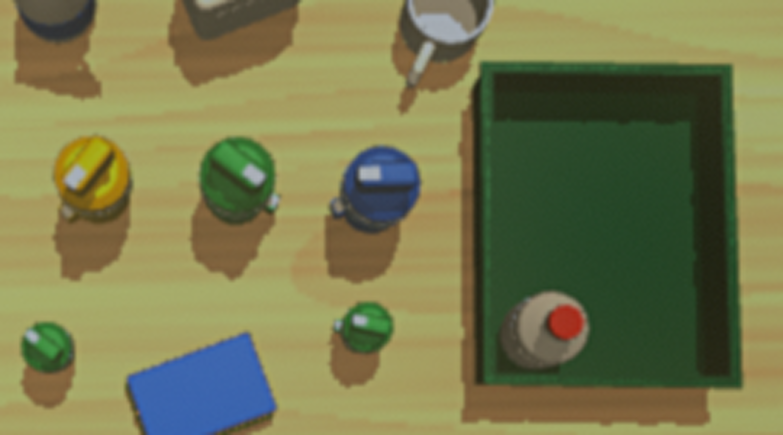

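Run:
```python
from h import *
from scipy.optimize import least_squares
t=load("t1"); s=load("s1")
T=lambda u,v:(u/4+60,v/4+140); S=lambda u,v:(u/3+400,v/3+230)
obs=[(t,T(685,355),(-90,-85,12)),(t,T(562,595),(-90,85,12)),(s,S(42,275),(-90,-85,12)),(s,S(290,622),(155,-85,12))]
def W(p,P): c,s_=np.cos(p[2]),np.sin(p[2]); return np.array([p[0]+c*P[0]-s_*P[1],p[1]+s_*P[0]+c*P[1],P[2]])
fun=lambda p:np.concatenate([proj(c,W(p,P))[0]-np.array(uv) for c,uv,P in obs])
for c,uv,P in obs: print(P,onz(c,*uv,12).round(1))
r=least_squares(fun,[560,330,1.0]); print(r.x,np.degrees(r.x[2]),r.fun.round(2))
p=r.x
for P in [(62,-85,212),(62,85,212),(152,-85,212),(152,85,212)]:
  a=proj(t,W(p,P))[0]; print("t",P,((a-[60,140])*4).round()); a=proj(s,W(p,P))[0]; print("s",((a-[400,230])*3).round())
# tab of spent
ax=np.array([-.5,0,np.sqrt(3)/2]); bx=np.array([np.sqrt(3)/2,0,.5])
for h in (162,):
  for x in(-23,23):
    for y in (-10,10):
      P=np.array([0,y,58])+ax*h+bx*x; print(P.round(),((proj(t,W(p,P))[0]-[60,140])*4).round(),((proj(s,W(p,P))[0]-[400,230])*3).round())
# fresh and crate
B=lambda u,v:(u/2.9+250,v/2.9+170)
for n,uv,z in [("c",(483,65),80),("c",(732,67),80),("c",(740,385),80),("c",(480,384),80)]: print(n,onz(t,*B(*uv),z).round(1))
for n,uv in [("fresh tab",(238,164)),("lug",(273,201))]: print(n,onz(t,*B(*uv),162 if 'tab' in n else 31).round(1))
```

```text
(-90, -85, 12) [587.1 229.4  12. ]
(-90, 85, 12) [438.4 305.5  12. ]
(-90, -85, 12) [591.7 234.6  12. ]
(155, -85, 12) [703.5 449.2  12. ]
[555.91203829 350.25846453   1.09740642] 62.87675609523757 [-0.78 -1.31 -1.36 -0.32 -1.21 -1.32  0.45 -0.56]
t (62, -85, 212) [382. 170.]
s [288. 360.]
t (62, 85, 212) [234. 446.]
s [545. 202.]
t (152, -85, 212) [239. 102.]
s [419. 525.]
t (152, 85, 212) [ 89. 375.]
s [682. 348.]
[-101.  -10.  187.] [590. 426.] [186.  70.]
[-101.   10.  187.] [573. 458.] [214.  55.]
[-61. -10. 210.] [517. 389.] [243. 103.]
[-61.  10. 210.] [500. 421.] [272.  87.]
c [ 654.2 -227.9   80. ]
c [ 647.7 -433.9   80. ]
c [ 385.4 -422.5   80. ]
c [ 390.7 -213.2   80. ]
fresh tab [561.4 -20.6 162. ]
lug [551.2 -52.2  31. ]
```

```bash
cat >> h.py <<'E'
ST=np.array([555.9,350.3]); SY=np.radians(62.9)
def st(P):
    c,s=np.cos(SY),np.sin(SY); return np.array([ST[0]+c*P[0]-s*P[1],ST[1]+s*P[0]+c*P[1],P[2]])
AX=np.array([-.5,0,np.sqrt(3)/2]); BX=np.array([np.sqrt(3)/2,0,.5])
def bay(h,x=0,y=0): return st(np.array([0,y,58.])+AX*h+BX*x)
def now():
    from rig import readout
    s=readout.sense(); Rm=q2R(s["ee_rot"]); return s,np.array(s["eef_pos"]),np.degrees(np.arctan2(Rm[1,0],Rm[0,0]))
def plan(pos,yaw,n,p=None,y=None,verbose=True):
    """n rows moving TCP to pos with tool-x yaw (deg); tool z down"""
    if p is None: s,p,y=now()
    d=(yaw-y+180)%360-180; dy=d/n; step=(np.array(pos)-p)/n; rows=[]; cp=p.copy(); cy=y
    for i in range(n):
        tgt=p+step*(i+1); a=np.radians(cy); e=tgt-cp
        r=[round((np.cos(a)*e[0]+np.sin(a)*e[1])/10,2),round((np.sin(a)*e[0]-np.cos(a)*e[1])/10,2),round(-e[2]/10,2),round(-dy,1)]
        cp=cp+np.array([np.cos(a)*r[0]*10+np.sin(a)*r[1]*10,np.sin(a)*r[0]*10-np.cos(a)*r[1]*10,-r[2]*10]); cy-=r[3]; rows.append(r)
    if verbose: print(rows,"end",cp.round(1),round(cy,1),"step",np.linalg.norm(step).round(1))
    return cp,cy
E
python3 - <<'E'
from h import *
s,p,y=now(); print(p,y)
t=bay(145); t[2]+=54; print(t)
t2=t.copy(); t2[2]=335
p1=p+(t2-p)*8/22; p2=p+(t2-p)*16/22
a=plan(p1,y+14.4,8); b=plan(p2,y+30,8,*a); plan(t2,62.9,6,*b)
E
```

```text
[ 176.44232185 -494.46612733  303.90370647] 19.640805952551577
[522.87299423 285.75957167 237.57368355]
[[np.float64(2.68), np.float64(-2.81), np.float64(-0.14), np.float64(-1.8)], [np.float64(2.76), np.float64(-2.73), np.float64(-0.14), np.float64(-1.8)], [np.float64(2.84), np.float64(-2.63), np.float64(-0.14), np.float64(-1.8)], [np.float64(2.93), np.float64(-2.55), np.float64(-0.15), np.float64(-1.8)], [np.float64(3.01), np.float64(-2.45), np.float64(-0.14), np.float64(-1.8)], [np.float64(3.08), np.float64(-2.36), np.float64(-0.14), np.float64(-1.8)], [np.float64(3.15), np.float64(-2.26), np.float64(-0.14), np.float64(-1.8)], [np.float64(3.23), np.float64(-2.16), np.float64(-0.14), np.float64(-1.8)]] end [ 302.4 -210.7  315.2] 34.0 step 38.8
[[np.float64(3.29), np.float64(-2.06), np.float64(-0.14), np.float64(-1.9)], [np.float64(3.36), np.float64(-1.94), np.float64(-0.14), np.float64(-1.9)], [np.float64(3.42), np.float64(-1.84), np.float64(-0.14), np.float64(-1.9)], [np.float64(3.47), np.float64(-1.72), np.float64(-0.15), np.float64(-1.9)], [np.float64(3.54), np.float64(-1.6), np.float64(-0.14), np.float64(-1.9)], [np.float64(3.58), np.float64(-1.49), np.float64(-0.14), np.float64(-1.9)], [np.float64(3.63), np.float64(-1.37), np.float64(-0.14), np.float64(-1.9)], [np.float64(3.68), np.float64(-1.24), np.float64(-0.14), np.float64(-1.9)]] end [428.4  73.  326.5] 49.2 step 38.8
[[np.float64(3.71), np.float64(-1.12), np.float64(-0.14), np.float64(-2.3)], [np.float64(3.76), np.float64(-0.98), np.float64(-0.14), np.float64(-2.3)], [np.float64(3.79), np.float64(-0.82), np.float64(-0.14), np.float64(-2.3)], [np.float64(3.82), np.float64(-0.67), np.float64(-0.15), np.float64(-2.3)], [np.float64(3.85), np.float64(-0.51), np.float64(-0.14), np.float64(-2.3)], [np.float64(3.86), np.float64(-0.36), np.float64(-0.14), np.float64(-2.3)]] end [522.9 285.7 335. ] 63.0 step 38.8
```

>>> apply_moves(
  targets=[
    [2.7,-2.8,-0.15,-1.8],
    [2.75,-2.75,-0.15,-1.8],
    [2.85,-2.65,-0.15,-1.8],
    [2.95,-2.55,-0.15,-1.8],
    [3.0,-2.45,-0.15,-1.8],
    [3.1,-2.35,-0.15,-1.8],
    [3.15,-2.25,-0.15,-1.8],
    [3.2,-2.15,-0.15,-1.8],
  ],
  grip=6,
)

```text
time_s: 1.75
eef_pos: [303.0, -209.2, 316.1]
ee_rot: [0.0, 0.956, 0.293, 0.0]
force: [-0.3, -0.3, 0.9]
grip_width: 0.703
```

>>> apply_moves(
  targets=[
    [3.3,-2.05,-0.15,-1.9],
    [3.35,-1.95,-0.15,-1.9],
    [3.4,-1.85,-0.15,-1.9],
    [3.5,-1.7,-0.15,-1.9],
    [3.55,-1.6,-0.15,-1.9],
    [3.6,-1.5,-0.15,-1.9],
    [3.65,-1.35,-0.15,-1.9],
    [3.7,-1.25,-0.15,-1.9],
  ],
)

```text
time_s: 2.55
eef_pos: [429.7, 75.3, 328.1]
ee_rot: [0.0, 0.909, 0.417, 0.0]
force: [-0.2, -0.6, -0.4]
grip_width: 0.703
```

>>> apply_moves(
  targets=[
    [3.7,-1.1,-0.15,-2.3],
    [3.75,-1.0,-0.15,-2.3],
    [3.8,-0.8,-0.15,-2.3],
    [3.8,-0.65,-0.15,-2.3],
    [3.85,-0.5,-0.15,-2.3],
    [3.85,-0.35,-0.15,-2.3],
    [0,0,0,0],
    [0,0,0,0],
  ],
)

```text
time_s: 3.35
eef_pos: [523.9, 285.9, 336.3]
ee_rot: [-0.0, 0.852, 0.523, -0.0]
force: [-0.2, -0.0, 0.0]
grip_width: 0.707
```

Run:
```python
from h import *
w=shot("wrist","w1"); s,p,y=now(); print(p,y,s["time_s"],s["joints"],w["eye"])
for h in (145,162):
  print(h,[proj(w,bay(h,x,yy))[0].round().tolist() for x in (-23,23) for yy in (-10,10)])
```

```text
[523.84110344 285.23678441 336.69070988] 63.023051317207354 3.4 [ 3.02448229e-01  4.55410780e-01  1.20922999e+00 -2.22346619e-04
  1.47757683e+00  7.73305659e-01] [556.93292464 349.58435684 406.2042067 ]
145 [[327.0, 279.0], [294.0, 279.0], [330.0, 224.0], [292.0, 224.0]]
162 [[328.0, 302.0], [293.0, 302.0], [331.0, 248.0], [290.0, 248.0]]
```

View pics/w1.png

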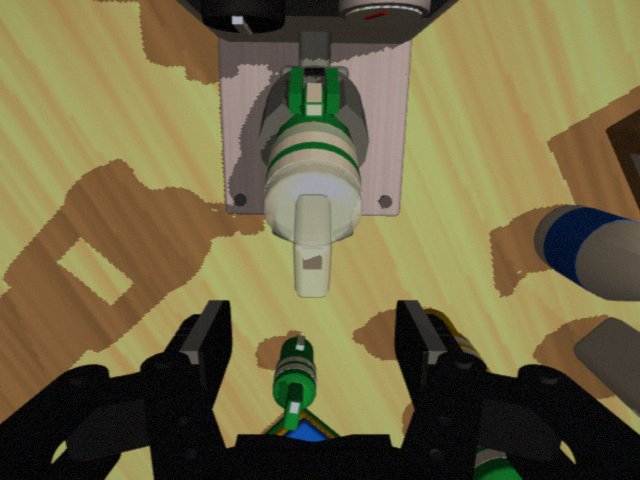

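The wrist picture confirms the fit: the tab is at columns 294–330 with its end at row 297, and I predicted 290–331 and 302. I'll descend and grip.

>>> apply_moves(
  targets=[
    [0,0,2.5,0],
    [0,0,2.5,0],
    [0,0,2.5,0],
    [0,0,2.4,0],
    [0,0,0,0],
  ],
)

```text
time_s: 3.9
eef_pos: [523.0, 284.2, 235.4]
ee_rot: [-0.001, 0.853, 0.522, -0.003]
force: [-0.2, 0.0, 0.1]
grip_width: 0.7
```

>>> apply_moves(
  targets=[
    [0,0,0,0],
    [0,0,0,0],
    [0,0,0,0],
    [0,0,0,0],
    [0,0,0,0],
    [0,0,0,0],
  ],
  grip=1.0,
  force=60,
)

```text
time_s: 4.5
eef_pos: [524.2, 285.6, 239.6]
ee_rot: [0.0, 0.852, 0.523, 0.001]
force: [-1.5, -2.1, 6.1]
grip_width: 0.227
```

>>> apply_moves(
  targets=[
    [-0.5,0,-0.87,0],
    [-0.5,0,-0.87,0],
    [-1,0,-1.73,0],
    [-1,0,-1.73,0],
    [-1,0,-1.73,0],
    [-1,0,-1.73,0],
    [-1,0,-1.73,0],
    [0,0,0,0],
  ],
)

```text
time_s: 5.3
eef_pos: [496.8, 231.2, 344.8]
ee_rot: [0.001, 0.853, 0.522, 0.002]
force: [-0.3, 0.9, -1.3]
grip_width: 0.227
```

Run:
```python
from h import *
w=shot("wrist","w2"); c=shot("scene","s2"); crop(c,"s2a",300,130,620,370,2.4); s,p,y=now(); print(p,y,s["time_s"],s["force"],s["wrist_torque"],s["grip_width"])
```

```text
[496.67184633 231.97278789 341.78410432] 63.017878893660374 5.4 [-0.14419889  0.15563522 -2.04933719] [-0.04572371 -0.0044906   0.07440184] 0.2273358717731979
```

View pics/s2a.png

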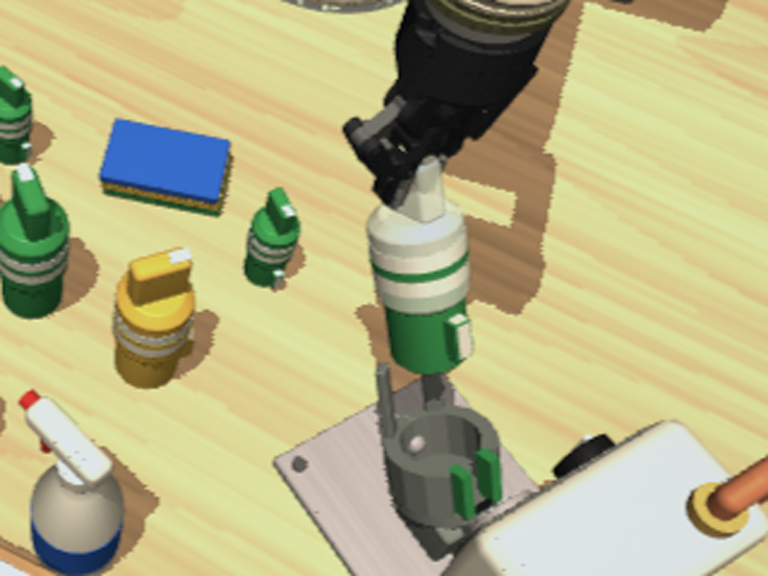

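View pics/w2.png

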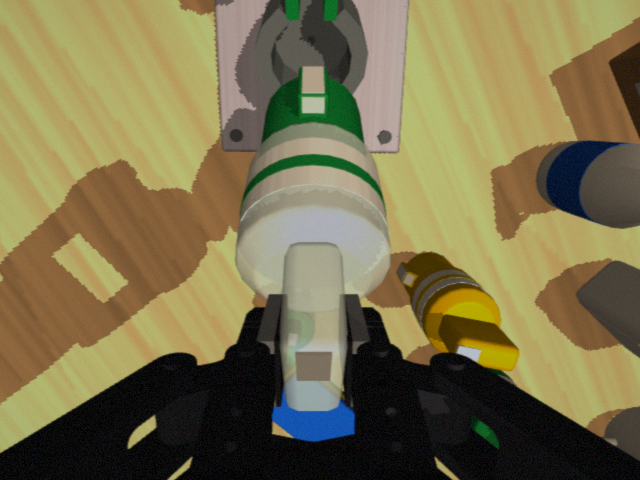

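The spent cartridge is out and still tilted about 30° in the grip. Next I carry it to the crate.

```bash
python3 - <<'E' | sed 's/np.float64(\([^)]*\))/\1/g'
from h import *
s,p,y=now(); a=(p+[0,0,60],y); T=np.array([534,-336,400.])
b=plan((a[0]+T)/2,y-32.7,8,*a); plan(T,-2.4,8,*b)
E
```

```text
[[-3.06, 1.82, 0.01, 4.1], [-2.92, 2.03, 0.01, 4.1], [-2.76, 2.24, 0.01, 4.1], [-2.6, 2.43, 0.01, 4.1], [-2.42, 2.6, 0.02, 4.1], [-2.23, 2.78, 0.01, 4.1], [-2.02, 2.92, 0.01, 4.1], [-1.81, 3.07, 0.01, 4.1]] end [515.4 -52.  400.9] 30.2 step 35.6
[[-1.59, 3.18, 0.01, 4.1], [-1.35, 3.29, 0.01, 4.1], [-1.11, 3.38, 0.01, 4.1], [-0.87, 3.45, 0.01, 4.1], [-0.63, 3.5, 0.02, 4.1], [-0.36, 3.54, 0.01, 4.1], [-0.12, 3.56, 0.01, 4.1], [0.14, 3.55, 0.01, 4.1]] end [ 534. -336.  400.] -2.6 step 35.6
```

>>> apply_moves(
  targets=[
    [0,0,-2,0],
    [0,0,-2,0],
    [0,0,-2,0],
  ],
)

```text
time_s: 5.7
eef_pos: [496.8, 232.4, 401.3]
ee_rot: [-0.0, 0.852, 0.523, -0.001]
force: [0.5, -1.0, -1.5]
grip_width: 0.222
```

>>> apply_moves(
  targets=[
    [-3.05,1.8,0,4.1],
    [-2.9,2.05,0,4.1],
    [-2.75,2.25,0,4.1],
    [-2.6,2.45,0,4.1],
    [-2.4,2.6,0,4.1],
    [-2.25,2.8,0,4.1],
    [-2.0,2.9,0,4.1],
    [-1.8,3.05,0,4.1],
  ],
)

```text
time_s: 6.5
eef_pos: [516.2, -52.5, 400.6]
ee_rot: [-0.001, 0.966, 0.26, -0.001]
force: [0.5, 0.3, -0.8]
grip_width: 0.224
```

>>> apply_moves(
  targets=[
    [-1.6,3.2,0,4.1],
    [-1.35,3.3,0,4.1],
    [-1.1,3.4,0,4.1],
    [-0.85,3.45,0,4.1],
    [-0.6,3.5,0,4.1],
    [-0.35,3.55,0,4.1],
    [-0.1,3.55,0,4.1],
    [0.15,3.55,0,4.1],
  ],
)

```text
time_s: 7.3
eef_pos: [536.3, -336.9, 400.3]
ee_rot: [-0.001, 1.0, -0.024, -0.001]
force: [0.2, -0.2, -0.5]
grip_width: 0.232
```

>>> apply_moves(
  targets=[
    [0,0,3,0],
    [0,0,3,0],
    [0,0,0,0],
  ],
)

```text
time_s: 7.6
eef_pos: [535.6, -335.1, 336.3]
ee_rot: [-0.003, 1.0, -0.022, -0.004]
force: [0.2, 0.3, -1.7]
grip_width: 0.228
```

Run:
```python
from h import *
w=shot("wrist","w3"); c=shot("scene","s3"); crop(c,"s3a",80,60,400,300,2.4); s,p,y=now(); print(p,y,s["time_s"],s["force"],s["grip_width"])
```

```text
[ 536.31734403 -335.38555719  341.91141681] -2.53617921935905 7.7 [-0.07706551  0.10434391  0.04668531] 0.22606719553932664
```

View pics/s3a.png

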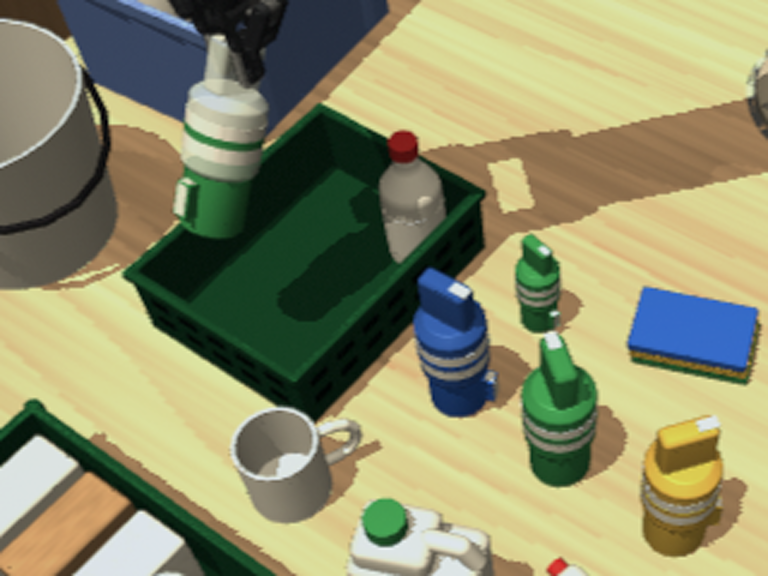

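View pics/w3.png

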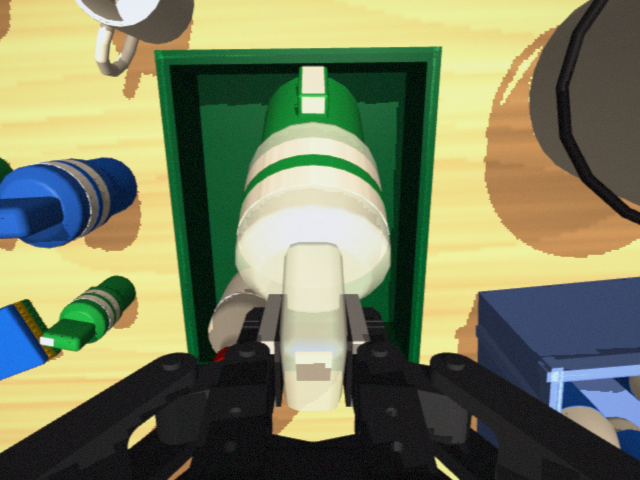

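Run:
```python
from h import *
w=load("w3"); print(onz(w,300,47,80),onz(w,160,50,80),onz(w,440,46,80)); t=load("t1")
for l in [(-23,0)]: pass
```

```text
[ 656.46770292 -329.4122112    80.        ] [ 659.11522265 -228.21819376   80.        ] [ 652.52558717 -429.87609466   80.        ]
```

>>> apply_moves(
  targets=[
    [-0.5,0,3,0],
    [-0.5,0,3,0],
    [0,0,3,0],
    [0,0,3,0],
    [0,0,1.2,0],
    [0,0,0,0],
  ],
)

```text
time_s: 8.3
eef_pos: [526.3, -335.1, 209.8]
ee_rot: [-0.0, 1.0, -0.022, -0.0]
force: [0.4, 0.1, -0.9]
grip_width: 0.227
```

>>> apply_moves(
  targets=[
    [1,0,0,0],
    [1,0,0,0],
    [1,0,0,0],
    [1,0,0,0],
    [1,0,0,0],
    [1,0,0,0],
    [1,0,0,0],
    [0,0,0,0],
  ],
  force=30,
)

```text
time_s: 9.1
eef_pos: [596.6, -338.7, 212.3]
ee_rot: [0.001, 1.0, -0.022, 0.001]
force: [-2.6, -0.0, 0.7]
grip_width: 0.225
```

Run:
```python
from h import *
w=shot("wrist","w4"); c=shot("scene","s4"); crop(c,"s4a",80,60,400,300,2.4); s,p,y=now(); print(p,y,s["time_s"],s["force"],s["grip_width"])
```

```text
[ 596.22018088 -338.50343404  211.48918484] -2.5526746485379683 9.2 [-1.76921084 -0.87955347 -0.10950832] 0.2255976881188543
```

View pics/s4a.png

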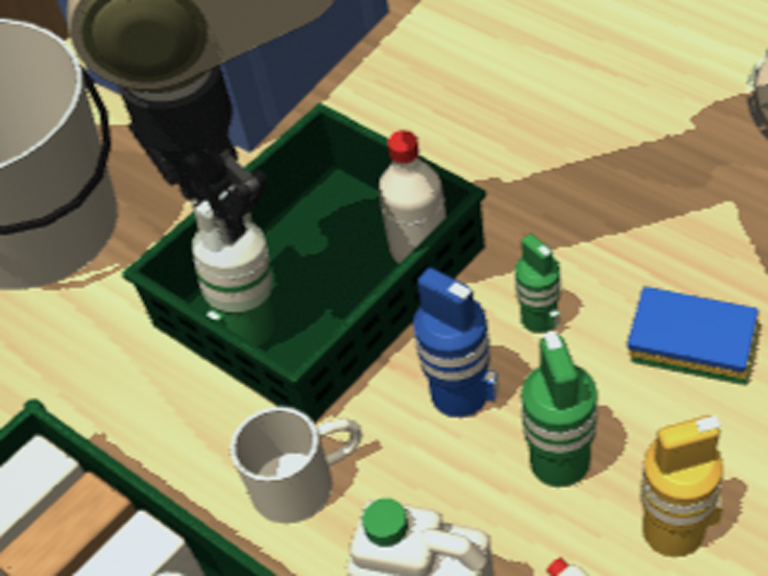

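View pics/w4.png

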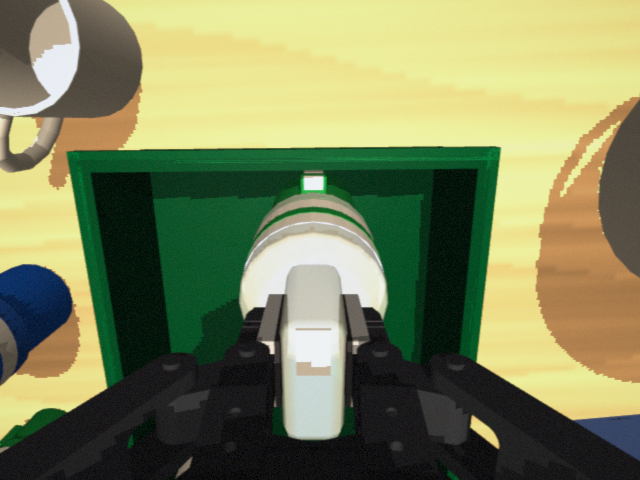

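Run:
```python
from h import *
w=load("w4"); print(onz(w,313,150,80),onz(w,313,169,80))
# predicted tilt: lug top outer center for tilt th about grip h=146
s,p,y=np.zeros(1),np.array([596.2,-338.5,211.5]),-2.55
a=np.radians(y); ex=np.array([np.cos(a),np.sin(a),0])
for th in (0,5,10,15):
  t=np.radians(th); ax=-np.sin(t)*ex+np.cos(t)*np.array([0,0,1]); bx=np.cos(t)*ex+np.sin(t)*np.array([0,0,1])
  G=p-[0,0,53.9]
  for n,P in [("lugtop",G+ax*(46-146)+bx*37),("tabtopfront",G+ax*16+bx*23),("tabtoprear",G+ax*16-bx*23)]: print(th,n,proj(w,P)[0].round())
```

```text
[ 655.03997006 -341.5574293    80.        ] [ 646.04413693 -341.16042102   80.        ]
0 lugtop [312. 188.]
0 tabtopfront [312. 301.]
0 tabtoprear [312. 435.]
5 lugtop [312. 173.]
5 tabtopfront [312. 309.]
5 tabtoprear [312. 433.]
10 lugtop [312. 158.]
10 tabtopfront [312. 317.]
10 tabtoprear [312. 431.]
15 lugtop [312. 143.]
15 tabtopfront [312. 325.]
15 tabtoprear [312. 429.]
```

>>> apply_moves(
  targets=[
    [0.6,0,0,0],
    [0.6,0,0,0],
    [0,0,0.3,0],
    [0,0,0,0],
  ],
)

```text
time_s: 9.6
eef_pos: [607.8, -338.8, 206.6]
ee_rot: [-0.0, 1.0, -0.022, 0.0]
force: [-1.4, -0.4, -0.6]
grip_width: 0.225
```

>>> apply_moves(
  targets=[
    [0,0,0.2,0],
    [0,0,0,0],
  ],
)

```text
time_s: 9.8
eef_pos: [608.0, -338.8, 205.1]
ee_rot: [0.0, 1.0, -0.022, 0.0]
force: [-2.1, 0.6, 2.5]
grip_width: 0.226
```

Run:
```python
from h import *
w=shot("wrist","w5"); s,p,y=now(); print(p,y,s["time_s"],s["force"],s["grip_width"])
crop(w,"w5a",200,130,440,450,1.8)
a=np.radians(y); ex=np.array([np.cos(a),np.sin(a),0])
for th in (-5,0,5):
  t=np.radians(th); ax=-np.sin(t)*ex+np.cos(t)*np.array([0,0,1]); bx=np.cos(t)*ex+np.sin(t)*np.array([0,0,1])
  G=p-[0,0,53.9]
  for n,P in [("lugtop",G+ax*(46-146)+bx*37),("tabtopfront",G+ax*16+bx*23)]: print(th,n,proj(w,P)[0].round())
```

```text
[ 607.96776253 -338.82874695  205.11152232] -2.5645628212692597 9.85 [-2.03887237 -0.35780616  1.68190194] 0.2267032054931173
-5 lugtop [313. 203.]
-5 tabtopfront [313. 293.]
0 lugtop [313. 188.]
0 tabtopfront [313. 300.]
5 lugtop [313. 172.]
5 tabtopfront [313. 308.]
```

View pics/w5.png

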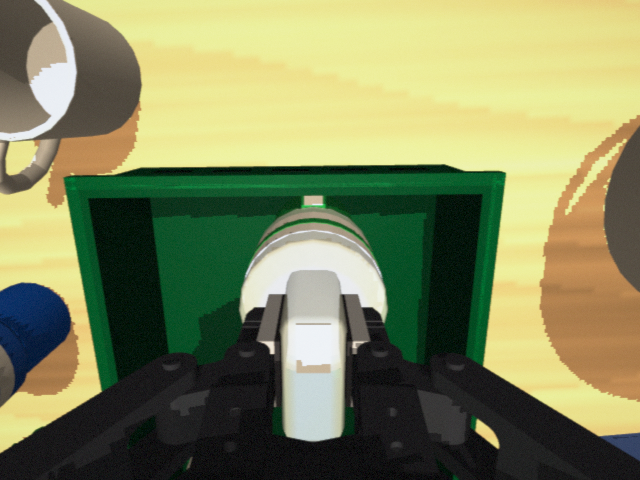

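>>> apply_moves(
  targets=[
    [0,0,0,0],
    [0,0,0,0],
    [0,0,0,0],
    [0,0,0,0],
  ],
  grip=4.5,
)

```text
time_s: 10.25
eef_pos: [608.1, -338.7, 204.7]
ee_rot: [-0.0, 1.0, -0.022, 0.0]
force: [0.4, -0.1, 0.1]
grip_width: 0.526
```

>>> apply_moves(
  targets=[
    [0,0,-1.5,0],
    [0,0,-3,0],
    [0,0,-4,0],
    [0,0,-4,0],
    [0,0,0,0],
  ],
)

```text
time_s: 10.75
eef_pos: [608.6, -339.1, 336.5]
ee_rot: [0.003, 1.0, -0.022, 0.004]
force: [1.0, 0.9, 0.6]
grip_width: 0.527
```

Run:
```python
from h import *
w=shot("wrist","w6"); c=shot("scene","s6"); crop(c,"s6a",80,60,400,300,2.4); s,p,y=now(); print(p,y,s["time_s"],s["force"],s["grip_width"])
```

```text
[ 608.07375273 -338.77238089  330.19562231] -2.555697949591491 10.85 [-0.49158968  0.02099696 -0.1143013 ] 0.5279703144352501
```

View pics/s6a.png

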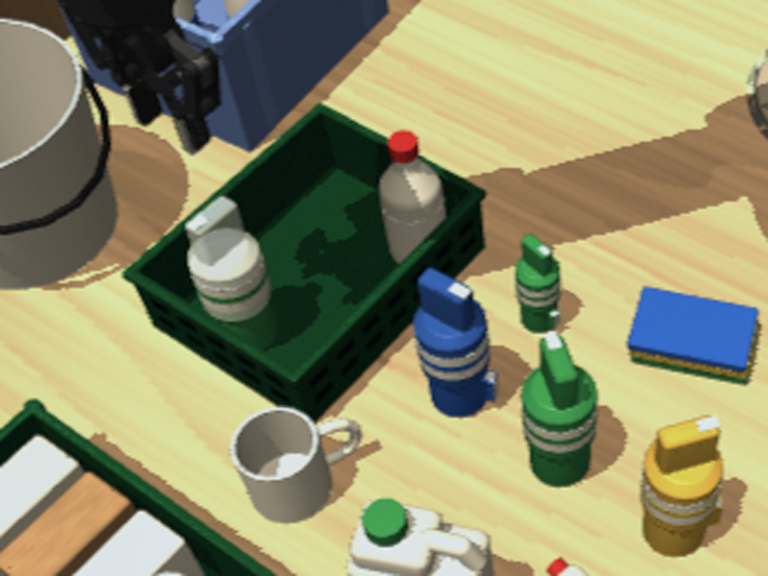

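View pics/w6.png

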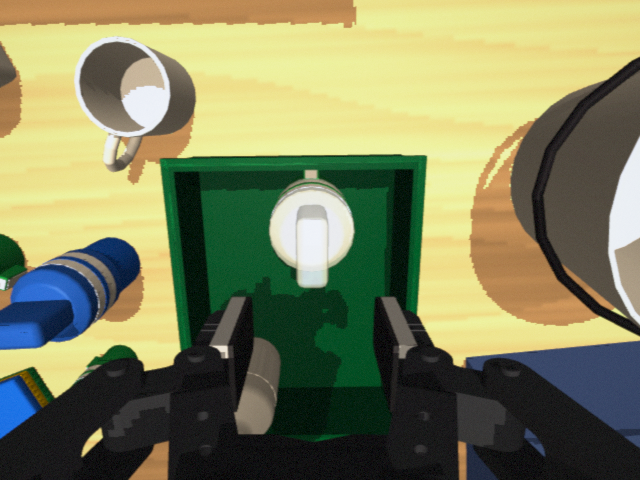

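```bash
python3 - <<'E' | sed 's/np.float64(\([^)]*\))/\1/g'
from h import *
w=load("w6"); c=[onz(w,u,v,80) for u,v in ((163,159),(426,156))]; print(c)
a=(c[0]+c[1])/2; d=(c[0]-c[1])/np.linalg.norm(c[0]-c[1]); inn=np.array([-d[1],d[0],0]); print("centre",a+130*inn, d)
s,p,y=now(); T=np.array([561,-21,320.]); T1=p+(T-p)*.8
b=plan(T1,y+52,8); plan(T,62.5,2,*b)
E
```

```text
[array([ 659.04111368, -226.52492903,   80.        ]), array([ 652.13091092, -430.59638581,   80.        ])]
centre [ 525.66047815 -324.16116031   80.        ] [0.03384229 0.99942719 0.        ]
[[-0.61, -3.15, 0.1, -6.5], [-0.25, -3.21, 0.1, -6.5], [0.11, -3.21, 0.11, -6.5], [0.48, -3.17, 0.1, -6.5], [0.83, -3.11, 0.1, -6.5], [1.18, -2.99, 0.1, -6.5], [1.51, -2.83, 0.1, -6.5], [1.82, -2.65, 0.11, -6.5]] end [570.4 -84.5 322. ] 49.4 step 32.1
[[2.11, -2.42, 0.1, -6.5], [2.36, -2.17, 0.1, -6.5]] end [561.  -21.1 320. ] 62.4 step 32.1
```

>>> apply_moves(
  targets=[
    [-0.6,-3.15,0.1,-6.5],
    [-0.25,-3.2,0.1,-6.5],
    [0.1,-3.2,0.1,-6.5],
    [0.5,-3.15,0.1,-6.5],
    [0.85,-3.1,0.1,-6.5],
    [1.2,-3.0,0.1,-6.5],
    [1.5,-2.85,0.1,-6.5],
    [1.8,-2.65,0.1,-6.5],
  ],
)

```text
time_s: 11.65
eef_pos: [569.9, -83.3, 320.0]
ee_rot: [-0.001, 0.907, 0.42, -0.001]
force: [0.4, 0.5, 0.5]
grip_width: 0.526
```

>>> apply_moves(
  targets=[
    [2.1,-2.4,0.1,-6.5],
    [2.35,-2.15,0.1,-6.5],
    [0,0,0,0],
    [0,0,0,0],
  ],
)

```text
time_s: 12.05
eef_pos: [561.2, -21.4, 318.7]
ee_rot: [-0.001, 0.855, 0.518, -0.001]
force: [0.7, 0.1, -0.7]
grip_width: 0.528
```

Run:
```python
from h import *
w=shot("wrist","w7"); c=shot("scene","s7");crop(c,"s7a",260,160,360,280,5); s,p,y=now(); print(p,y,s["time_s"],s["joints"])
```

```text
[561.42667072 -22.44713643 319.00108875] 62.33901834081216 12.15 [-2.48380002e-01  3.85280276e-01  1.35716994e+00 -2.25010343e-04
  1.40038805e+00  2.34433792e-01]
```

View pics/w7.png

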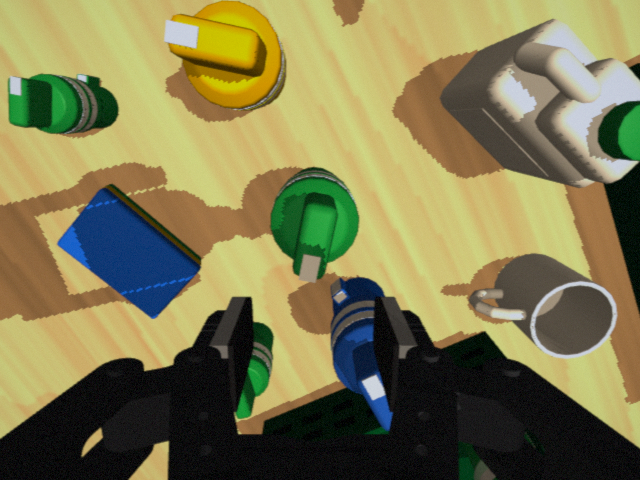

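View pics/s7a.png

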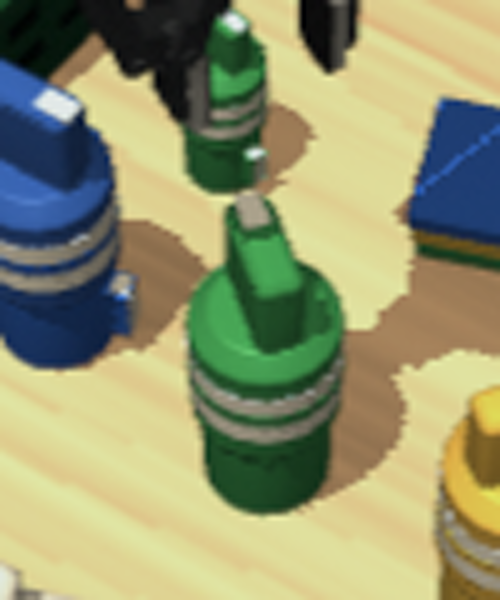

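Run:
```python
from h import *
w=load("w7"); s,p,y=now()
crop(w,"w7a",250,150,390,310,4)
a=onz(w,321,197,162); b=onz(w,312,278,162); print(a,b,(a+b)/2,np.linalg.norm(a-b),np.degrees(np.arctan2(*(a-b)[[1,0]])))
print(proj(w,p-[0,0,162-0])[0])
```

```text
[579.54743927   3.82188489 162.        ] [552.93132597 -36.33878095 162.        ] [566.23938262 -16.25844803 162.        ] 48.17983570096863 56.46593792414932
[313.89947982 248.96623951]
```

View pics/w7a.png

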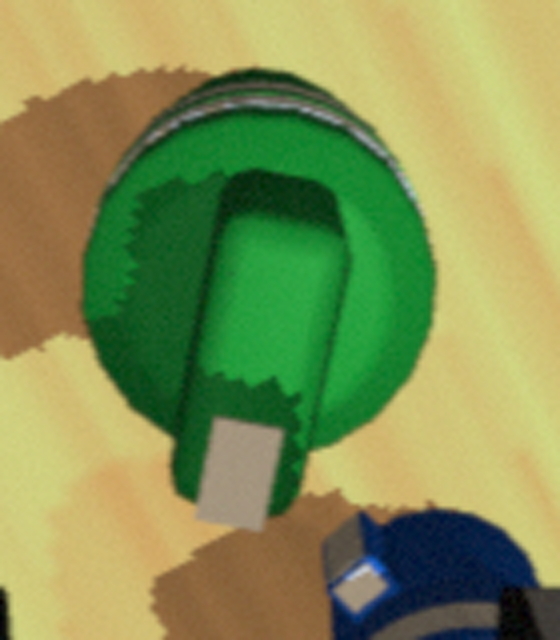

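Run:
```python
from h import *
w=load("w7"); g=lambda u,v:onz(w,250+u/4,150+v/4,162)
a=g(285,218); b=g(235,522); print(a,b,(a+b)/2,np.linalg.norm(a-b),np.degrees(np.arctan2(*(a-b)[[1,0]])))
a=g(281,250); b=g(240,500); print(np.degrees(np.arctan2(*(a-b)[[1,0]])))
t=load("t1");B=lambda u,v:(u/2.9+250,v/2.9+170)
for P in [(225,145),(262,186)]: pass
for z,h in ((0,0),): 
  # body outline circle centre at shoulder ~110 : extents
  l=onz(w,250+84/4,150+270/4,110); r=onz(w,250+435/4,150+270/4,110); print((l+r)/2,np.linalg.norm(l-r))
# lug in top & foot position
c=np.array([560,-20]); lug=onz(t,*B(273,201),31); print(lug, np.degrees(np.arctan2(lug[1]-c[1],lug[0]-c[0])))
s=load("s1");
```

```text
[5.77742029e+02 1.38683103e-02 1.62000000e+02] [550.51353989 -36.84829471 162.        ] [564.12778427 -18.4172132  162.        ] 45.82804449274886 53.54831785671417
53.58628573327725
[565.7164911 -15.6531607 110.       ] 60.50600923097388
[551.17047543 -52.23988128  31.        ] -105.31602231448085
```

Fresh tab centre is about (564,−18) with a measured length of 45.8 mm (46 expected). The tab's yaw is 53.5°, with the marked end at −126.5°. The lug is about 15° off the tab.

Plan: grip it, turn it on the spot, and regrip from the other side so that joint 6 stays within range.

>>> apply_moves(
  targets=[
    [0.5,0.05,0,4.4],
    [0,0,3,4.4],
    [0,0,3,0],
    [0,0,3,0],
    [0,0,3,0],
    [0,0,0,0],
  ],
)

```text
time_s: 12.75
eef_pos: [562.8, -18.2, 195.9]
ee_rot: [-0.003, 0.893, 0.45, -0.003]
force: [-0.6, -0.3, -0.5]
grip_width: 0.529
```

>>> apply_moves(
  targets=[
    [0,0,0,0],
    [0,0,0,0],
    [0,0,0,0],
    [0,0,0,0],
  ],
  grip=1.0,
  force=60,
)

```text
time_s: 13.15
eef_pos: [564.8, -17.8, 201.4]
ee_rot: [0.001, 0.892, 0.451, 0.001]
force: [0.6, -1.3, 7.3]
grip_width: 0.222
```

>>> apply_moves(
  targets=[
    [0,0,-1,0],
    [0,0,0,-8],
    [0,0,0,-8],
    [0,0,0,-8],
    [0,0,0,-8],
    [0,0,0,-8],
    [0,0,0,-8],
    [0,0,0,-8],
  ],
)

```text
time_s: 13.95
eef_pos: [564.0, -17.2, 210.0]
ee_rot: [-0.0, 0.574, 0.819, -0.0]
force: [0.1, -0.0, -3.3]
grip_width: 0.225
```

>>> apply_moves(
  targets=[
    [0,0,0,-8],
    [0,0,0,-8],
    [0,0,0,-8],
    [0,0,0,-8],
    [0,0,0,-8],
    [0,0,0,0],
    [0,0,0.8,0],
    [0,0,0,0],
  ],
)

```text
time_s: 14.75
eef_pos: [564.3, -17.5, 201.7]
ee_rot: [0.0, 0.263, 0.965, 0.0]
force: [-0.4, 0.4, -2.8]
grip_width: 0.223
```

>>> apply_moves(
  targets=[
    [0,0,0.2,0],
    [0,0,0,0],
  ],
)

```text
time_s: 14.95
eef_pos: [564.5, -17.6, 201.4]
ee_rot: [0.001, 0.263, 0.965, -0.0]
force: [-2.3, 1.1, 10.9]
grip_width: 0.225
```

>>> apply_moves(
  targets=[
    [0,0,0,0],
    [0,0,0,0],
    [0,0,0,0],
    [0,0,-3,0],
    [0,0,-4,0],
    [0,0,-2,0],
    [0,0,0,8.5],
    [0,0,0,8.5],
  ],
  grip=4.5,
)

```text
time_s: 15.75
eef_pos: [564.3, -17.4, 290.3]
ee_rot: [0.0, 0.405, 0.915, 0.0]
force: [0.5, -1.0, -0.1]
grip_width: 0.528
```

>>> apply_moves(
  targets=[
    [0,0,0,8.5],
    [0,0,0,8.5],
    [0,0,0,8.5],
    [0,0,0,8.5],
    [0,0,0,8.5],
    [0,0,0,8.5],
    [0,0,0,8.5],
    [0,0,0,8.5],
  ],
)

```text
time_s: 16.55
eef_pos: [564.2, -17.5, 289.5]
ee_rot: [-0.0, 0.847, 0.532, -0.0]
force: [-0.6, 0.5, 0.4]
grip_width: 0.522
```

>>> apply_moves(
  targets=[
    [0,0,0,8.5],
    [0,0,0,8.5],
    [0,0,0,8.5],
    [0,0,0,8.5],
    [0,0,0,8.5],
    [0,0,0,8.5],
    [0,0,0,8.5],
    [0,0,0,8.5],
  ],
)

```text
time_s: 17.35
eef_pos: [564.1, -17.5, 289.5]
ee_rot: [-0.0, 0.999, -0.033, -0.0]
force: [-0.6, -0.8, 0.6]
grip_width: 0.525
```

>>> apply_moves(
  targets=[
    [0,0,0,8.5],
    [0,0,0,8.5],
    [0,0,0,1.5],
    [0,0,0,0],
  ],
)

```text
time_s: 17.75
eef_pos: [564.2, -17.5, 289.6]
ee_rot: [-0.0, 0.982, -0.188, -0.0]
force: [1.1, 0.0, -0.6]
grip_width: 0.524
```

Run:
```python
from h import *
w=shot("wrist","w8");  s,p,y=now(); print(p,y,s["time_s"],s["joints"])
crop(w,"w8a",220,120,420,300,4)
```

```text
[564.15703326 -17.46844803 289.67195455] -21.689475795618666 17.8 [-2.38495707e-01  4.10551900e-01  1.39755697e+00  1.76249618e-05
  1.33374407e+00  1.71084924e+00]
```

View pics/w8a.png

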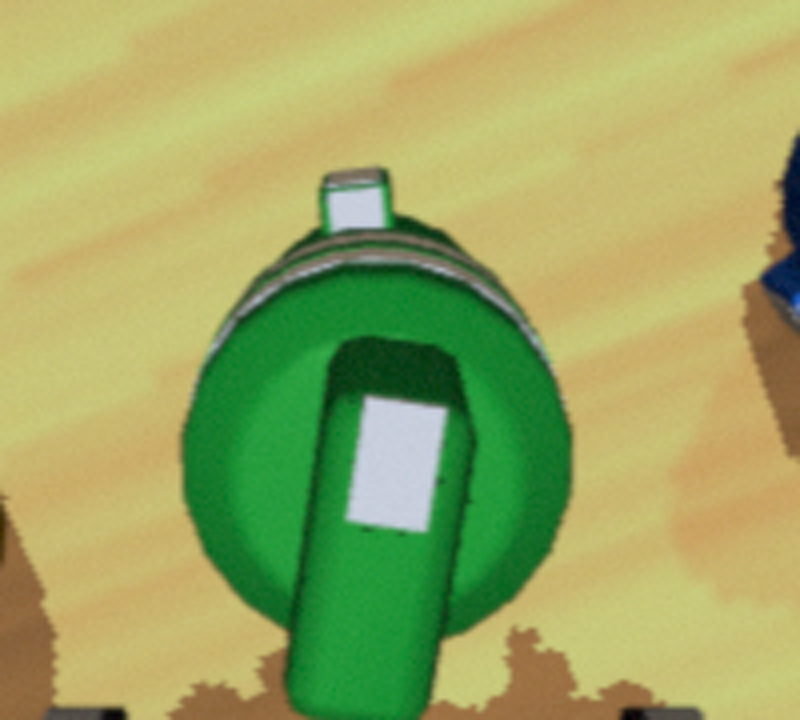

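Run:
```python
from h import *
w=load("w8"); g=lambda u,v,z:onz(w,220+u/4,120+v/4,z)
l1=g(322,188,46); l2=g(389,183,46); l=(l1+l2)/2; print(l1,l2,np.linalg.norm(l1-l2))
m1=g(320,175,16);print(m1,g(388,168,16))
a=g(363,398,162);b=g(447,408,162); c=g(290,700,162); d=g(435,700,162)
print("white mark",a,b,np.degrees(np.arctan2(*(b-a)[[1,0]]))+90)
# tab centreline
P=g(403,420,162);Q=g(365,680,162); ty=np.degrees(np.arctan2(*(P-Q)[[1,0]])); print("tab yaw",ty)
for cc in ([564.3,-17.5],[565.5,-16.5]):
  print("lug yaw",np.degrees(np.arctan2(*(l[:2]-cc)[[1,0]])),np.linalg.norm(l[:2]-cc))
print("lug face normal",np.degrees(np.arctan2(*(l2-l1)[[1,0]]))+90)
```

```text
[603.15600016 -22.72154388  46.        ] [599.36953719 -34.72893737  46.        ] 12.590266095491915
[603.07642137 -21.3201952   16.        ] [599.23454521 -34.78592752  16.        ]
white mark [588.0707806  -25.56553858 162.        ] [583.08881237 -34.66797907 162.        ] -28.692868922577958
tab yaw -29.500941407768906
lug yaw -16.893036024973473 38.62968153185629
lug yaw -18.87261760576836 37.794604531483316
lug face normal -17.502371257777043
```

>>> apply_moves(
  targets=[
    [0,0,0,8.5],
    [0,0,3,0],
    [0,0,3,0],
    [0,0,2.9,0],
    [0,0,0,0],
  ],
)

```text
time_s: 18.3
eef_pos: [562.8, -17.2, 197.5]
ee_rot: [0.0, 0.965, -0.261, -0.003]
force: [-0.3, 0.2, 0.8]
grip_width: 0.529
```

>>> apply_moves(
  targets=[
    [0,0,0,0],
    [0,0,0,0],
    [0,0,0,0],
    [0,0,0,0],
  ],
  grip=1.0,
  force=25,
)

```text
time_s: 18.7
eef_pos: [564.8, -17.7, 202.6]
ee_rot: [0.0, 0.965, -0.262, 0.002]
force: [-1.1, -1.3, 7.4]
grip_width: 0.227
```

>>> apply_moves(
  targets=[
    [0,0,0.2,0],
    [-1.3,0,-0.15,0],
    [-1.3,0,-0.05,0],
    [0,0,0,0],
  ],
)

```text
time_s: 19.1
eef_pos: [541.8, -4.1, 202.9]
ee_rot: [0.0, 0.965, -0.261, 0.002]
force: [-0.0, -0.3, 7.3]
grip_width: 0.231
```

Run:
```python
from h import *
w=shot("wrist","w9"); c=shot("scene","s9"); crop(c,"s9a",240,120,400,280,4); s,p,y=now(); print(p,y,s["time_s"],s["force"],s["grip_width"])
```

```text
[542.1777375   -4.37357399 202.88200444] -30.327789418381176 19.2 [-1.03516445  0.63646827  8.99414076] 0.23329320316796567
```

View pics/w9.png

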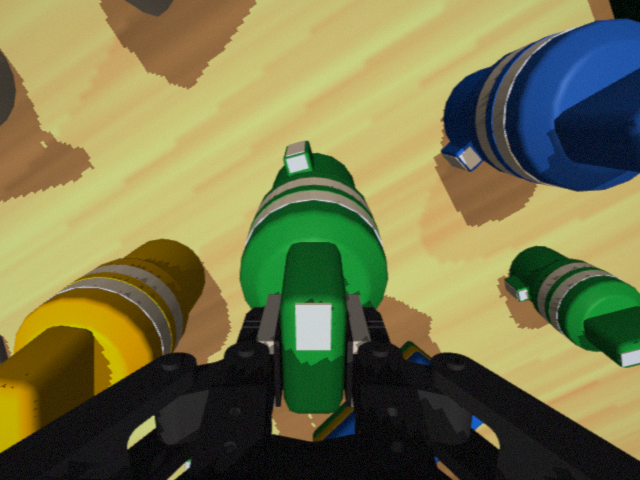

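View pics/s9a.png

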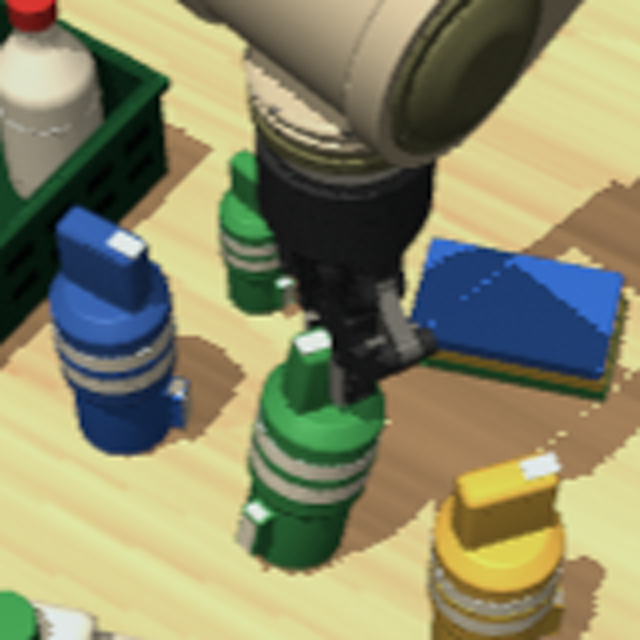

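The cartridge is tilting as planned about its foot edge, roughly 10° so far. I'll continue the arc.

>>> apply_moves(
  targets=[
    [-1.3,0,0.05,0],
    [-1.3,0,0.2,0],
    [-1.25,0,0.3,0],
    [-1.25,0,0.4,0],
    [-0.5,0,0.2,0],
    [0,0,0,0],
  ],
)

```text
time_s: 19.8
eef_pos: [493.5, 24.2, 190.1]
ee_rot: [-0.0, 0.965, -0.262, 0.001]
force: [-1.9, 1.4, 6.5]
grip_width: 0.231
```

>>> apply_moves(
  targets=[
    [0,0,0,0],
    [0,0,0,0],
    [0,0,-2,0],
    [0,0,-3,0],
    [0,0,0,0],
  ],
  force=80,
)

```text
time_s: 20.3
eef_pos: [494.6, 23.7, 242.1]
ee_rot: [-0.0, 0.965, -0.262, 0.002]
force: [0.5, 0.1, -3.7]
grip_width: 0.219
```

Run:
```python
from h import *
w=shot("wrist","w10"); c=shot("scene","s10"); crop(c,"s10a",240,100,420,280,3.3); s,p,y=now(); print(p,y,s["time_s"],s["force"],s["grip_width"])
a=np.radians(y); ex=np.array([np.cos(a),np.sin(a),0]);ey=np.array([-np.sin(a),np.cos(a),0]); d=np.radians(12.5)
for th in (20,25,30,35):
  t=np.radians(th); ax=-np.sin(t)*ex+np.cos(t)*np.array([0,0,1]); bx=np.cos(t)*ex+np.sin(t)*np.array([0,0,1])
  G=p-[0,0,53.9]
  L=np.cos(d)*bx+np.sin(d)*ey
  for n,P in [("lugtop",G+ax*(46-147.5)+L*37),("lugbot",G+ax*(16-147.5)+L*37),("tabtopfront",G+ax*14.5+bx*23)]: print(th,n,proj(w,P)[0].round())
```

```text
[493.27894556  23.92932529 238.63478511] -30.367138305748263 20.4 [-0.33355    -0.80990239 -3.39433924] 0.2203472899420571
20 lugtop [299. 131.]
20 lugbot [300. 111.]
20 tabtopfront [316. 328.]
25 lugtop [298. 116.]
25 lugbot [300.  92.]
25 tabtopfront [316. 337.]
30 lugtop [298. 101.]
30 lugbot [299.  72.]
30 tabtopfront [316. 345.]
35 lugtop [297.  86.]
35 lugbot [298.  52.]
35 tabtopfront [316. 354.]
```

View pics/w10.png

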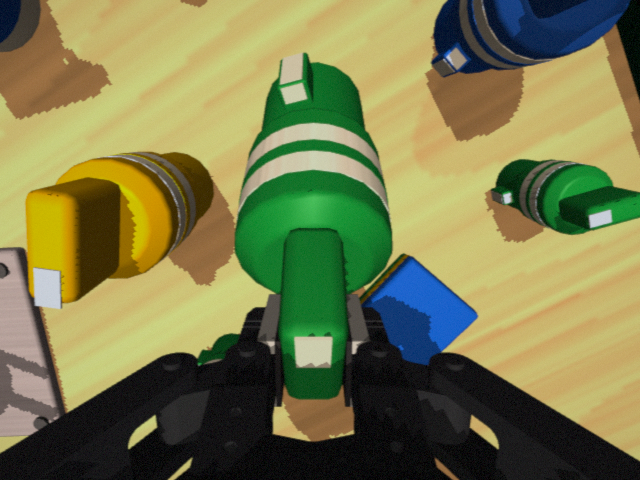

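View pics/s10a.png

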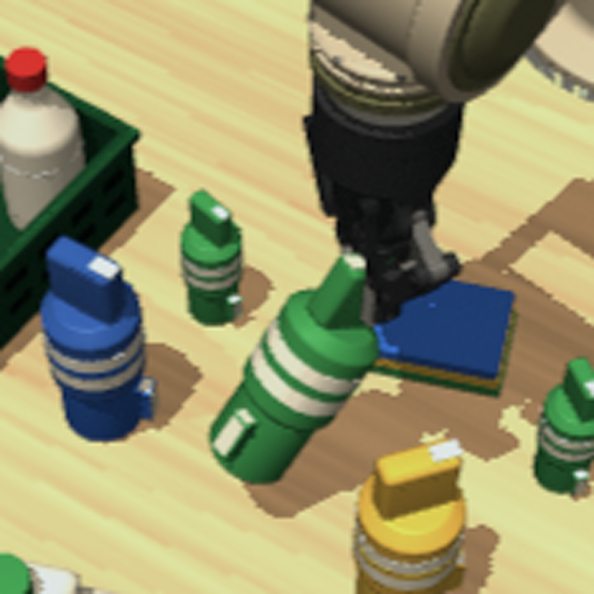

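The fresh cartridge is now tilted about 35°, and the lug is roughly 15° off the tab. I'll take back about 5° on the table.

>>> apply_moves(
  targets=[
    [0,0,3,0],
    [0,0,1.9,0],
    [0,0,0,0],
  ],
  force=80,
)

```text
time_s: 20.7
eef_pos: [492.4, 24.6, 188.8]
ee_rot: [-0.0, 0.965, -0.262, -0.002]
force: [-1.5, -0.3, -1.0]
grip_width: 0.227
```

>>> apply_moves(
  targets=[
    [0,0,0.1,0],
    [0.65,0,-0.2,0],
    [0.65,0,-0.2,0],
    [0,0,0,0],
  ],
  force=25,
)

```text
time_s: 21.1
eef_pos: [505.1, 16.9, 192.6]
ee_rot: [0.0, 0.965, -0.262, -0.0]
force: [-0.5, -0.6, -3.6]
grip_width: 0.225
```

>>> apply_moves(
  targets=[
    [0,0,0,0],
    [0,0,0,0],
    [0,0,-3,0],
    [0,0,-4,0],
    [0,0,-4,0],
    [0,0,0,0],
  ],
  force=80,
)

```text
time_s: 21.7
eef_pos: [505.8, 17.3, 308.3]
ee_rot: [-0.0, 0.965, -0.262, 0.005]
force: [0.1, -0.1, -4.2]
grip_width: 0.222
```

Run:
```python
from h import *
w=shot("wrist","w11"); crop(w,"w11a",230,20,400,220,3.5); s,p,y=now(); print(p,y,s["time_s"],s["force"],s["grip_width"])
a=np.radians(y); ex=np.array([np.cos(a),np.sin(a),0]);ey=np.array([-np.sin(a),np.cos(a),0]); 
for th in (25,30,35):
 for dd in (10,15,20):
  d=np.radians(dd)
  t=np.radians(th); ax=-np.sin(t)*ex+np.cos(t)*np.array([0,0,1]); bx=np.cos(t)*ex+np.sin(t)*np.array([0,0,1])
  G=p-[0,0,53.9]
  L=np.cos(d)*bx+np.sin(d)*ey;M=-np.sin(d)*bx+np.cos(d)*ey
  print(th,dd,[((proj(w,P)[0]-[230,20])*3.5).round().tolist() for P in [G+ax*(46-147.5)+L*37+M*7,G+ax*(46-147.5)+L*37-M*7,G+ax*(16-147.5)+L*37+7*M,G+ax*(16-147.5)+L*37-7*M]])
```

```text
[504.99167922  17.41318053 305.11588388] -30.353139227899703 21.75 [-0.24180964  0.3887839  -3.36519734] 0.2242377009296804
25 10 [[200.0, 343.0], [302.0, 326.0], [210.0, 258.0], [301.0, 242.0]]
25 15 [[178.0, 352.0], [277.0, 327.0], [190.0, 267.0], [279.0, 243.0]]
25 20 [[157.0, 363.0], [253.0, 329.0], [172.0, 277.0], [257.0, 245.0]]
30 10 [[196.0, 291.0], [302.0, 273.0], [206.0, 190.0], [301.0, 173.0]]
30 15 [[173.0, 300.0], [277.0, 274.0], [185.0, 199.0], [278.0, 174.0]]
30 20 [[152.0, 311.0], [251.0, 276.0], [166.0, 209.0], [256.0, 176.0]]
35 10 [[191.0, 238.0], [302.0, 220.0], [201.0, 120.0], [302.0, 102.0]]
35 15 [[167.0, 248.0], [276.0, 221.0], [180.0, 129.0], [278.0, 103.0]]
35 20 [[145.0, 259.0], [249.0, 224.0], [159.0, 140.0], [254.0, 105.0]]
```

View pics/w11a.png

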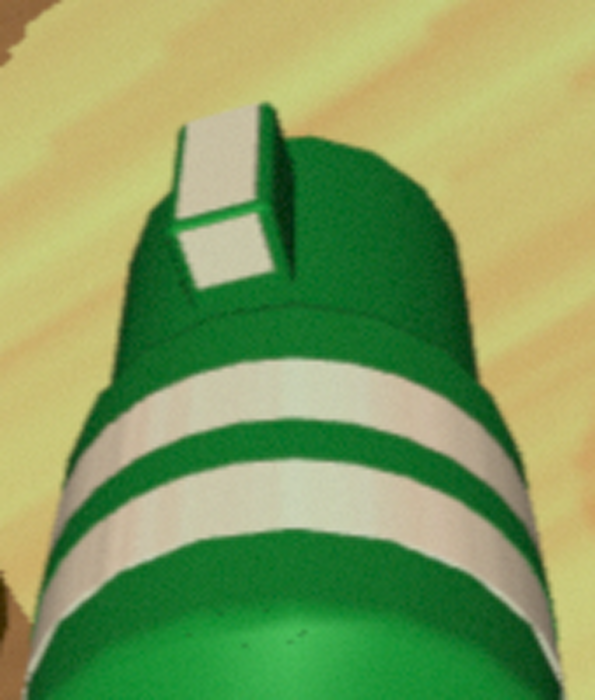

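The tilt is still 35°: the foot hadn't touched the table. I'll repeat with real contact.

>>> apply_moves(
  targets=[
    [0,0,4,0],
    [0,0,4,0],
    [0,0,3.4,0],
    [0,0,0.3,0],
    [0,0,0.2,0],
    [0,0,0,0],
  ],
  force=80,
)

```text
time_s: 22.35
eef_pos: [504.0, 17.9, 184.0]
ee_rot: [-0.0, 0.965, -0.262, -0.001]
force: [-5.2, 2.0, 11.0]
grip_width: 0.223
```

>>> apply_moves(
  targets=[
    [0,0,0,0],
    [0.6,0,-0.15,0],
    [0.6,0,-0.15,0],
    [0.3,0,-0.05,0],
    [0,0,0,0],
  ],
  force=25,
)

```text
time_s: 22.85
eef_pos: [517.6, 9.6, 187.1]
ee_rot: [0.0, 0.965, -0.262, -0.0]
force: [-0.1, 0.5, -2.9]
grip_width: 0.223
```

>>> apply_moves(
  targets=[
    [0,0,0,0],
    [0,0,0,0],
    [0,0,-3,0],
    [0,0,-4,0],
    [0,0,-4,0],
    [0,0,0,0],
  ],
  force=80,
)

```text
time_s: 23.45
eef_pos: [518.8, 9.7, 303.0]
ee_rot: [-0.0, 0.965, -0.262, 0.005]
force: [-0.5, -0.4, -4.2]
grip_width: 0.221
```

```bash
cat > tilt.py <<'E'
from h import *
import sys
tag=sys.argv[1]
w=shot("wrist",tag); crop(w,tag+"a",230,20,400,220,3.5); s,p,y=now(); print(p,y,s["time_s"],s["force"],s["grip_width"])
a=np.radians(y); ex=np.array([np.cos(a),np.sin(a),0]);ey=np.array([-np.sin(a),np.cos(a),0]); 
for th in (25,30,35):
 for dd in (10,15,20):
  d=np.radians(dd)
  t=np.radians(th); ax=-np.sin(t)*ex+np.cos(t)*np.array([0,0,1]); bx=np.cos(t)*ex+np.sin(t)*np.array([0,0,1])
  G=p-[0,0,53.9]
  L=np.cos(d)*bx+np.sin(d)*ey;M=-np.sin(d)*bx+np.cos(d)*ey
  print(th,dd,[((proj(w,P)[0]-[230,20])*3.5).round().tolist() for P in [G+ax*(46-147.5)+L*37+M*7,G+ax*(46-147.5)+L*37-M*7,G+ax*(16-147.5)+L*37+7*M,G+ax*(16-147.5)+L*37-7*M]])
E
python3 tilt.py w12
```

```text
[517.97689271   9.82291162 299.73982207] -30.351311980177663 23.5 [ 0.11139438 -0.50084804 -4.65302821] 0.22210689886447896
25 10 [[200.0, 343.0], [302.0, 326.0], [210.0, 259.0], [301.0, 243.0]]
25 15 [[178.0, 353.0], [277.0, 327.0], [190.0, 267.0], [279.0, 243.0]]
25 20 [[158.0, 363.0], [253.0, 330.0], [172.0, 277.0], [257.0, 246.0]]
30 10 [[196.0, 291.0], [302.0, 273.0], [206.0, 190.0], [301.0, 174.0]]
30 15 [[173.0, 300.0], [276.0, 274.0], [185.0, 199.0], [278.0, 174.0]]
30 20 [[152.0, 311.0], [251.0, 277.0], [166.0, 210.0], [256.0, 177.0]]
35 10 [[191.0, 239.0], [302.0, 220.0], [201.0, 120.0], [302.0, 102.0]]
35 15 [[167.0, 248.0], [276.0, 221.0], [180.0, 129.0], [278.0, 103.0]]
35 20 [[145.0, 259.0], [249.0, 224.0], [159.0, 140.0], [254.0, 106.0]]
```

View pics/w12a.png

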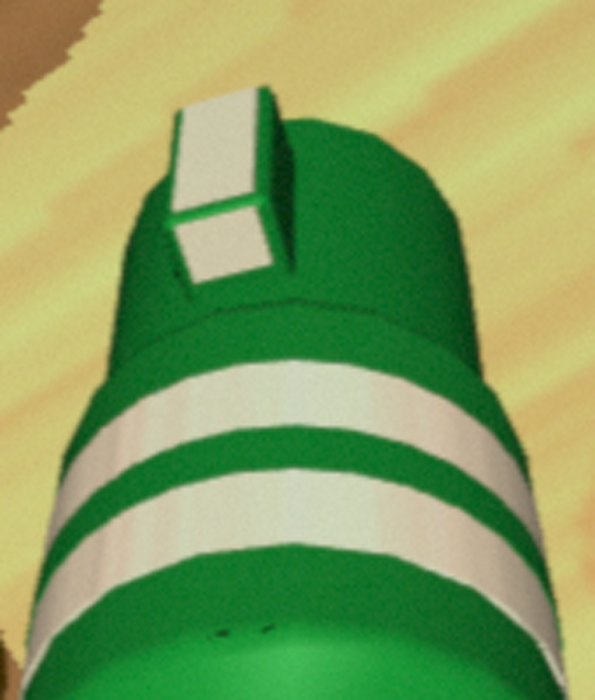

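Pressing made the tilt grow to about 37°. A vertical wall worked for the spent cartridge, so I'll push the lug against the outer −x wall of the fixed crate, where the table is free.

```bash
python3 - <<'E' | sed 's/np.float64(\([^)]*\))/\1/g'
from h import *
s,p,y=now(); T=np.array([265,-320,350.]); T1=p+(T-p)*8/12
b=plan(T1,y+18.6,8); plan(T,-2.5,4,*b)
E
```

```text
[[-0.43, 3.44, -0.42, -2.3], [-0.57, 3.41, -0.42, -2.3], [-0.7, 3.4, -0.42, -2.3], [-0.84, 3.36, -0.42, -2.3], [-0.98, 3.32, -0.41, -2.3], [-1.1, 3.28, -0.42, -2.3], [-1.24, 3.24, -0.42, -2.3], [-1.37, 3.18, -0.42, -2.3]] end [ 349.3 -210.1  333.2] -12.0 step 34.9
[[-1.49, 3.13, -0.42, -2.4], [-1.63, 3.06, -0.42, -2.4], [-1.74, 2.99, -0.42, -2.4], [-1.88, 2.91, -0.42, -2.4]] end [ 265. -320.  350.] -2.4 step 34.9
```

>>> apply_moves(
  targets=[
    [-0.4,3.4,-1.5,-2.3],
    [-0.6,3.4,-1.5,-2.3],
    [-0.7,3.4,-1.0,-2.3],
    [-0.85,3.35,-0.6,-2.3],
    [-1.0,3.3,-0.4,-2.3],
    [-1.1,3.3,0,-2.3],
    [-1.25,3.25,0,-2.3],
    [-1.35,3.2,0,-2.3],
  ],
)

```text
time_s: 24.3
eef_pos: [347.6, -210.3, 346.2]
ee_rot: [-0.001, 0.995, -0.103, -0.001]
force: [1.4, -0.3, -3.1]
grip_width: 0.225
```

>>> apply_moves(
  targets=[
    [-1.5,3.15,0,-2.4],
    [-1.6,3.05,0,-2.4],
    [-1.75,3.0,0,-2.4],
    [-1.9,2.9,0,-2.4],
    [0,0,0,0],
  ],
)

```text
time_s: 24.8
eef_pos: [262.4, -321.8, 346.0]
ee_rot: [-0.001, 1.0, -0.022, -0.001]
force: [-0.3, -0.5, -2.8]
grip_width: 0.218
```

```bash
python3 tilt.py w13
```

```text
[ 263.378511   -320.44818285  346.14496436] -2.5360103412997197 24.85 [-1.03369485 -0.28791249 -3.06899555] 0.22182879045479895
25 10 [[181.0, 318.0], [286.0, 301.0], [193.0, 232.0], [287.0, 215.0]]
25 15 [[159.0, 328.0], [261.0, 301.0], [173.0, 241.0], [264.0, 216.0]]
25 20 [[138.0, 339.0], [236.0, 304.0], [154.0, 251.0], [242.0, 219.0]]
30 10 [[176.0, 264.0], [285.0, 246.0], [188.0, 161.0], [286.0, 144.0]]
30 15 [[153.0, 274.0], [259.0, 246.0], [167.0, 170.0], [263.0, 144.0]]
30 20 [[131.0, 285.0], [233.0, 249.0], [148.0, 181.0], [239.0, 147.0]]
35 10 [[171.0, 209.0], [285.0, 190.0], [183.0, 88.0], [286.0, 70.0]]
35 15 [[146.0, 219.0], [258.0, 191.0], [161.0, 98.0], [261.0, 70.0]]
35 20 [[124.0, 231.0], [230.0, 194.0], [140.0, 109.0], [236.0, 73.0]]
```

View pics/w13.png

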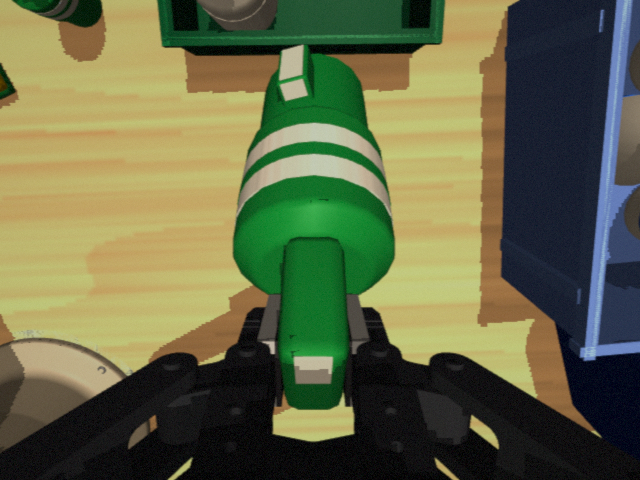

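Run:
```python
from h import *
w=load("w13"); print(onz(w,165,46,80),onz(w,300,45,80),onz(w,440,42,80))
```

```text
[ 391.37377965 -216.93917787   80.        ] [ 387.590256   -317.14551665   80.        ] [ 385.00740704 -420.75907358   80.        ]
```

>>> apply_moves(
  targets=[
    [0,0,4,0],
    [0,0,4,0],
    [0,0,4,0],
    [0,0,2.2,0],
    [0.6,0,0,0],
    [0,0,0,0],
  ],
  force=30,
)

```text
time_s: 25.45
eef_pos: [271.4, -319.7, 206.2]
ee_rot: [-0.0, 1.0, -0.02, 0.0]
force: [-0.3, 0.4, -3.5]
grip_width: 0.22
```

>>> apply_moves(
  targets=[
    [0.5,0,0,0],
    [0.5,0,0,0],
    [0.5,0,0,0],
    [0,0,0,0],
  ],
)

```text
time_s: 25.85
eef_pos: [286.0, -320.7, 206.2]
ee_rot: [0.0, 1.0, -0.02, 0.0]
force: [-0.1, -0.1, -3.7]
grip_width: 0.226
```

```bash
python3 tilt.py w14
```

```text
[ 285.7118103  -320.63353723  206.01074737] -2.330770889040945 25.9 [-0.09004455 -0.25027068 -4.03742421] 0.22043475054812012
25 10 [[189.0, 331.0], [293.0, 314.0], [200.0, 244.0], [293.0, 228.0]]
25 15 [[167.0, 340.0], [268.0, 314.0], [180.0, 253.0], [270.0, 228.0]]
25 20 [[146.0, 351.0], [244.0, 317.0], [161.0, 263.0], [248.0, 231.0]]
30 10 [[185.0, 277.0], [293.0, 259.0], [195.0, 174.0], [293.0, 157.0]]
30 15 [[162.0, 287.0], [267.0, 260.0], [174.0, 183.0], [269.0, 158.0]]
30 20 [[140.0, 298.0], [241.0, 263.0], [155.0, 194.0], [246.0, 161.0]]
35 10 [[180.0, 224.0], [294.0, 205.0], [190.0, 102.0], [293.0, 84.0]]
35 15 [[155.0, 233.0], [266.0, 206.0], [168.0, 112.0], [268.0, 85.0]]
35 20 [[133.0, 245.0], [239.0, 209.0], [148.0, 123.0], [244.0, 88.0]]
```

View pics/w14a.png

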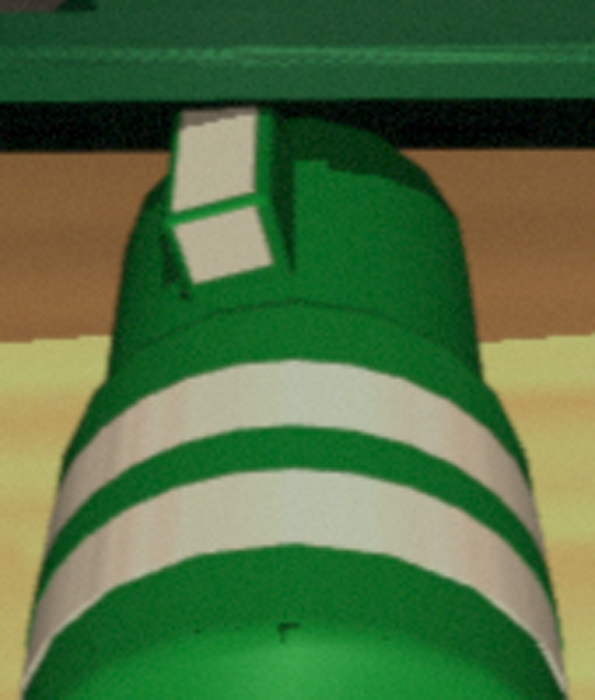

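>>> apply_moves(
  targets=[
    [0.5,0,0,0],
    [0.5,0,0,0],
    [0.5,0,0,0],
    [0,0,0,0],
  ],
)

```text
time_s: 26.3
eef_pos: [299.8, -321.0, 205.4]
ee_rot: [-0.001, 1.0, -0.02, -0.002]
force: [-5.8, -0.1, -6.3]
grip_width: 0.221
```

```bash
python3 tilt.py w15
```

```text
[ 299.67683631 -320.99271687  205.27077374] -2.3263537975468327 26.35 [-6.07028726 -0.61168876 -6.69336137] 0.22159566447991214
25 10 [[191.0, 326.0], [296.0, 308.0], [202.0, 238.0], [295.0, 222.0]]
25 15 [[169.0, 335.0], [271.0, 309.0], [182.0, 247.0], [273.0, 222.0]]
25 20 [[148.0, 346.0], [246.0, 312.0], [163.0, 257.0], [251.0, 225.0]]
30 10 [[187.0, 272.0], [296.0, 253.0], [198.0, 168.0], [295.0, 151.0]]
30 15 [[164.0, 281.0], [270.0, 254.0], [177.0, 177.0], [272.0, 152.0]]
30 20 [[142.0, 293.0], [244.0, 257.0], [157.0, 188.0], [249.0, 154.0]]
35 10 [[182.0, 218.0], [296.0, 199.0], [192.0, 96.0], [296.0, 77.0]]
35 15 [[157.0, 228.0], [269.0, 200.0], [170.0, 105.0], [271.0, 78.0]]
35 20 [[135.0, 239.0], [241.0, 203.0], [150.0, 116.0], [246.0, 81.0]]
```

View pics/w15a.png

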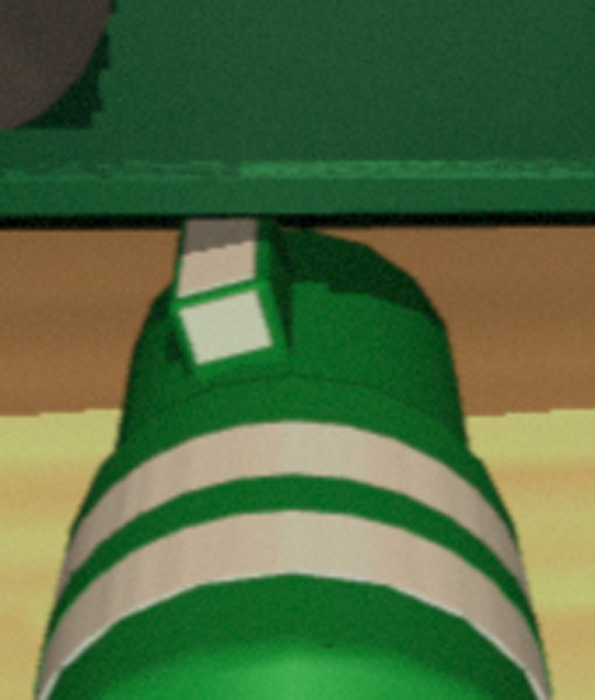

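Tilt is now about 28° and the lug offset about 14°. I'll back off, tighten the grip and carry it to the receiver.

>>> apply_moves(
  targets=[
    [-0.8,0,0,0],
    [-0.8,0,-2,0],
    [0,0,-4,0],
    [0,0,-4,0],
    [0,0,-4,0],
    [0,0,-4,0],
    [0,0,-1.5,0],
  ],
  force=80,
)

```text
time_s: 27.05
eef_pos: [284.3, -320.8, 404.6]
ee_rot: [0.003, 1.0, -0.021, 0.002]
force: [-0.1, -0.7, -3.2]
grip_width: 0.224
```

```bash
python3 - <<'E' | sed 's/np.float64(\([^)]*\))/\1/g'
from h import *
s,p,y=now(); print(p,y); T=st((-124,0,395.)); print(T); n=19
b=plan(p+(T-p)*8/n,y+65.2*8/n,8); b=plan(p+(T-p)*16/n,y+65.2*16/n,8,*b); plan(T,62.9,3,*b)
E
```

```text
[ 284.27663083 -320.75187915  404.64946861] -2.36729129018611
[499.4124315  239.91361223 395.        ]
[[1.01, -3.0, 0.05, -3.4], [1.18, -2.93, 0.05, -3.4], [1.36, -2.85, 0.05, -3.4], [1.52, -2.77, 0.05, -3.4], [1.69, -2.67, 0.05, -3.4], [1.84, -2.57, 0.05, -3.4], [1.99, -2.46, 0.06, -3.4], [2.13, -2.33, 0.05, -3.4]] end [374.8 -84.7 400.5] 24.8 step 31.6
[[2.27, -2.2, 0.05, -3.5], [2.4, -2.06, 0.05, -3.5], [2.51, -1.91, 0.05, -3.5], [2.63, -1.75, 0.05, -3.5], [2.74, -1.59, 0.05, -3.5], [2.82, -1.42, 0.05, -3.5], [2.91, -1.24, 0.05, -3.5], [2.98, -1.07, 0.05, -3.5]] end [465.5 151.4 396.5] 52.8 step 31.6
[[3.03, -0.88, 0.05, -3.4], [3.08, -0.7, 0.05, -3.4], [3.12, -0.51, 0.05, -3.4]] end [499.4 239.9 395. ] 63.0 step 31.6
```

>>> apply_moves(
  targets=[
    [1.0,-3.0,0,-3.4],
    [1.2,-2.95,0,-3.4],
    [1.35,-2.85,0,-3.4],
    [1.5,-2.75,0,-3.4],
    [1.7,-2.65,0,-3.4],
    [1.85,-2.55,0,-3.4],
    [2.0,-2.45,0,-3.4],
    [2.15,-2.35,0,-3.4],
  ],
)

```text
time_s: 27.85
eef_pos: [375.2, -83.5, 400.9]
ee_rot: [0.0, 0.976, 0.216, 0.0]
force: [0.6, -0.1, -3.5]
grip_width: 0.223
```

>>> apply_moves(
  targets=[
    [2.25,-2.2,0,-3.5],
    [2.4,-2.05,0,-3.5],
    [2.5,-1.9,0,-3.5],
    [2.65,-1.75,0,-3.5],
    [2.75,-1.6,0,-3.5],
    [2.8,-1.4,0,-3.5],
    [2.9,-1.25,0,-3.5],
    [3.0,-1.05,0,-3.5],
  ],
)

```text
time_s: 28.65
eef_pos: [466.1, 152.2, 400.8]
ee_rot: [-0.0, 0.895, 0.446, 0.0]
force: [0.6, -0.5, -2.3]
grip_width: 0.222
```

>>> apply_moves(
  targets=[
    [3.0,-0.9,0,-3.4],
    [3.1,-0.7,0,-3.4],
    [3.1,-0.5,0,-3.4],
    [0,0,3,0],
    [0,0,2.5,0],
    [0,0,0,0],
    [0,0,0,0],
  ],
)

```text
time_s: 29.35
eef_pos: [499.9, 239.2, 346.7]
ee_rot: [-0.0, 0.853, 0.523, 0.0]
force: [-0.4, -1.1, -2.7]
grip_width: 0.223
```

```bash
python3 tilt.py w16
python3 - <<'E'
from h import *
s,p,y=now(); T=st((-124,0,337.4)); d=T-p; a=np.radians(y); print(d, "tool",np.cos(a)*d[0]+np.sin(a)*d[1],np.sin(a)*d[0]-np.cos(a)*d[1],-d[2])
c=shot("scene","s16"); crop(c,"s16a",380,130,600,350,3.3)
E
```

```text
[500.03861977 239.20228325 347.43091925] 63.01642681771666 29.4 [ 0.23269759  0.69654124 -2.34570468] 0.22359785974626062
25 10 [[186.0, 326.0], [291.0, 308.0], [197.0, 239.0], [291.0, 223.0]]
25 15 [[164.0, 335.0], [266.0, 309.0], [177.0, 248.0], [268.0, 223.0]]
25 20 [[143.0, 346.0], [241.0, 312.0], [159.0, 258.0], [246.0, 226.0]]
30 10 [[182.0, 272.0], [291.0, 253.0], [193.0, 169.0], [291.0, 151.0]]
30 15 [[159.0, 281.0], [265.0, 254.0], [172.0, 178.0], [267.0, 152.0]]
30 20 [[137.0, 293.0], [239.0, 257.0], [152.0, 188.0], [244.0, 155.0]]
35 10 [[176.0, 217.0], [291.0, 198.0], [187.0, 96.0], [291.0, 77.0]]
35 15 [[152.0, 227.0], [263.0, 199.0], [165.0, 105.0], [266.0, 78.0]]
35 20 [[129.0, 239.0], [236.0, 202.0], [145.0, 117.0], [241.0, 81.0]]
[ -0.62618826   0.71132898 -10.03091925] tool 0.3497677706685168 -0.8807741833663576 10.030919248002533
```

View pics/w16.png

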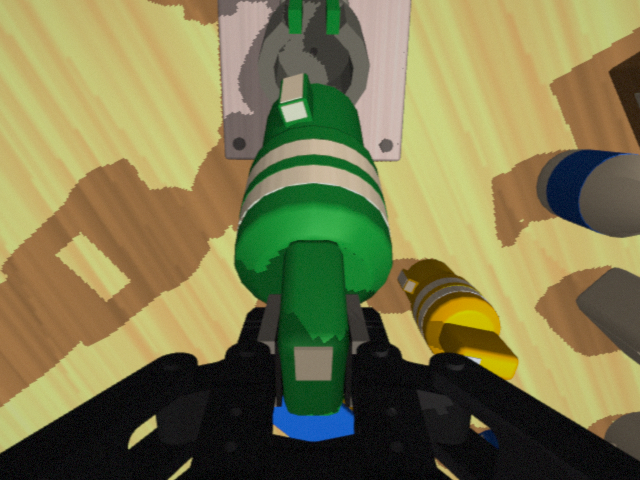

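View pics/s16a.png

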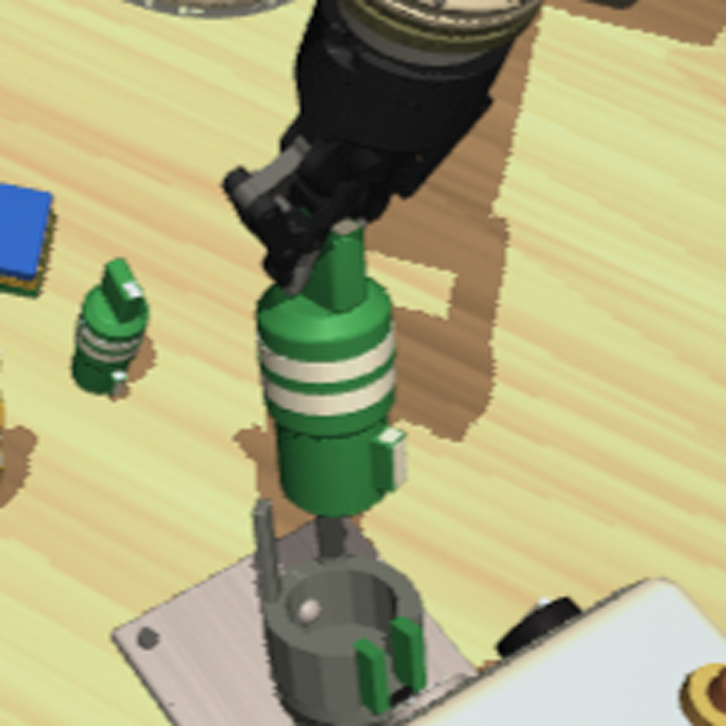

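>>> apply_moves(
  targets=[
    [0,-0.1,1.0,0],
    [1,0,1.73,0],
    [1,0,1.73,0],
    [1,0,1.73,0],
    [0,0,0,0],
    [0,0,0,0],
  ],
)

```text
time_s: 30.05
eef_pos: [512.4, 266.5, 284.4]
ee_rot: [0.0, 0.852, 0.523, 0.0]
force: [0.6, -0.4, -2.3]
grip_width: 0.219
```

Run:
```python
from h import *
w=shot("wrist","w17"); s,p,y=now(); T=st((-25-69.2,0,58+43.3+130.2+53.9)); d=T-p; a=np.radians(y); print(p,s["force"],d, "tool",np.cos(a)*d[0]+np.sin(a)*d[1],np.sin(a)*d[0]-np.cos(a)*d[1],-d[2])
c=shot("scene","s17"); crop(c,"s17a",400,180,560,360,4)
```

```text
[512.54600671 266.38620674 284.93327877] [-0.77190341 -0.64647289 -4.59097292] [0.44166303 0.05574707 0.46672123] tool 0.24995132893173802 0.3683725062349896 -0.4667212291861915
```

View pics/w17.png

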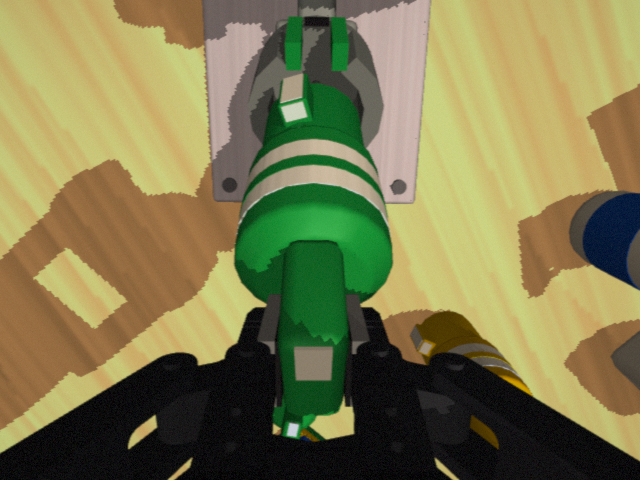

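View pics/s17a.png

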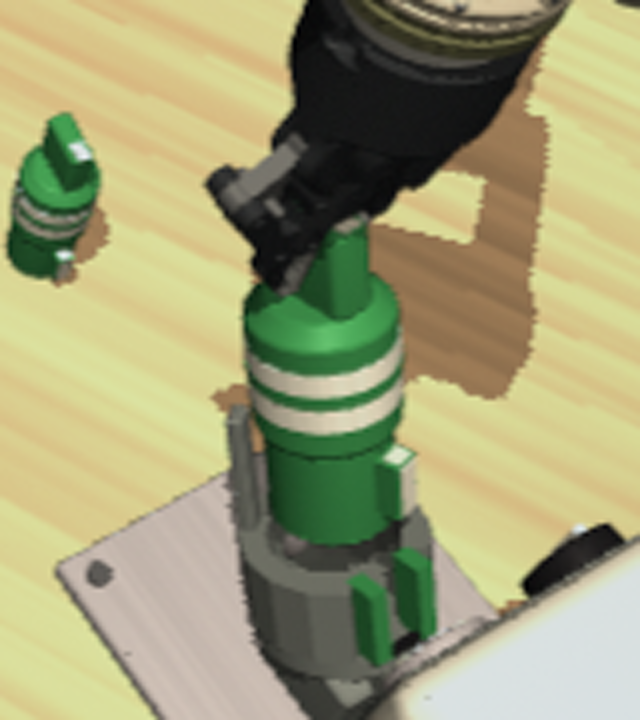

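>>> apply_moves(
  targets=[
    [0.4,0,0.7,0],
    [0.4,0,0.7,0],
    [0,0,0,0],
  ],
  force=50,
)

```text
time_s: 30.45
eef_pos: [516.0, 274.0, 268.7]
ee_rot: [-0.0, 0.852, 0.523, -0.001]
force: [0.6, -0.0, -2.8]
grip_width: 0.224
```

>>> apply_moves(
  targets=[
    [0.25,0,0.43,0],
    [0,0,0,0],
  ],
)

```text
time_s: 30.65
eef_pos: [517.1, 276.1, 265.0]
ee_rot: [-0.0, 0.852, 0.523, -0.0]
force: [-0.4, -1.2, -4.1]
grip_width: 0.225
```

>>> apply_moves(
  targets=[
    [0.2,0,0.35,0],
    [0,0,0,0],
  ],
)

```text
time_s: 30.85
eef_pos: [518.1, 277.8, 261.7]
ee_rot: [-0.0, 0.852, 0.523, -0.0]
force: [-0.2, -0.7, -3.6]
grip_width: 0.227
```

Run:
```python
from h import *
w=shot("wrist","w18"); s,p,y=now(); print(p,s["force"],s["wrist_torque"])
c=shot("scene","s18"); crop(c,"s18a",400,180,560,360,4)
```

```text
[518.09275055 277.78838831 261.92441792] [-0.2579569  -0.32888645 -2.80806401] [-0.13077515  0.10238581  0.02023851]
```

View pics/w18.png

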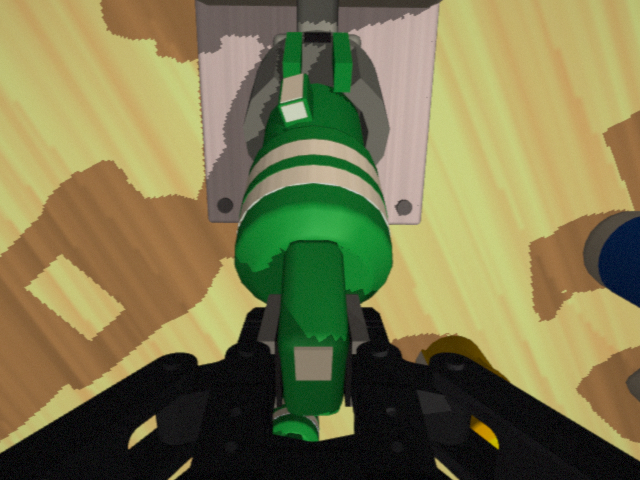

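View pics/s18a.png

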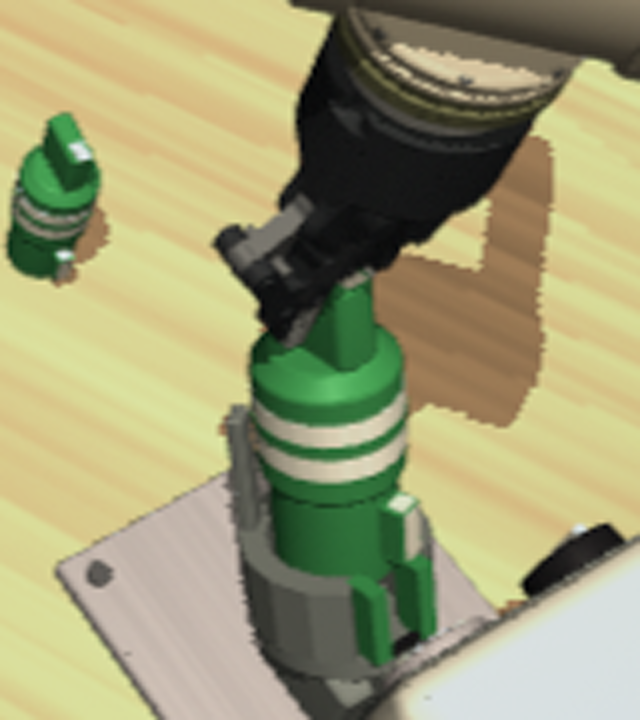

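>>> apply_moves(
  targets=[
    [0.1,0,0.17,0],
    [0.1,0,0.17,0],
    [0,0,0,0],
  ],
)

```text
time_s: 31.25
eef_pos: [519.1, 278.8, 260.2]
ee_rot: [0.001, 0.852, 0.523, -0.0]
force: [-4.9, -7.6, 7.5]
grip_width: 0.223
```

The lug now rests on the rim (about 12 N along the axis). I'll let go so the cartridge lies in the cradle, turn the open jaws by the measured offset, and close so the tab swings the lug to the notch.

>>> apply_moves(
  targets=[
    [0,0,0,0],
    [0,0,0,0],
    [0,0,0,0],
    [0,0,0,0],
  ],
  grip=3.0,
  force=20,
)

```text
time_s: 31.65
eef_pos: [519.1, 279.7, 258.7]
ee_rot: [-0.0, 0.852, 0.523, 0.0]
force: [-0.3, -0.3, -0.1]
grip_width: 0.353
```

Run:
```python
from h import *
w=shot("wrist","w19"); s,p,y=now(); print(p,s["force"],s["grip_width"],s["time_s"])
c=shot("scene","s19"); crop(c,"s19a",400,180,560,360,4)
T=bay(24+147.5); print(T-p)
```

```text
[519.03695865 279.6426152  258.68332845] [ 0.70619133 -1.86974996 -0.10702732] 0.34865161558444824 31.7
[ -2.19993445  -5.6783632  -52.1599717 ]
```

View pics/w19.png

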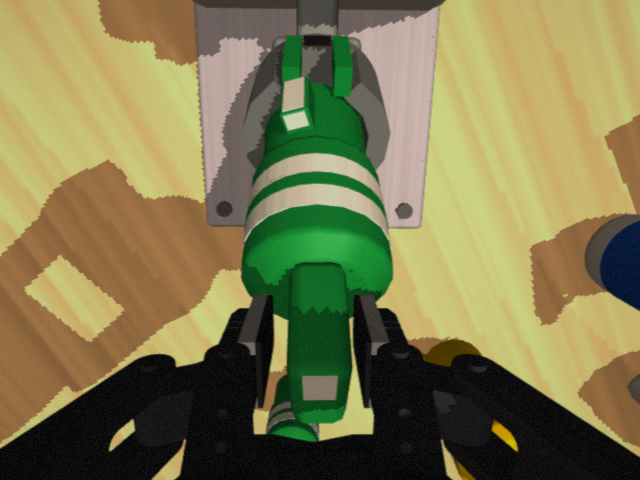

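View pics/s19a.png

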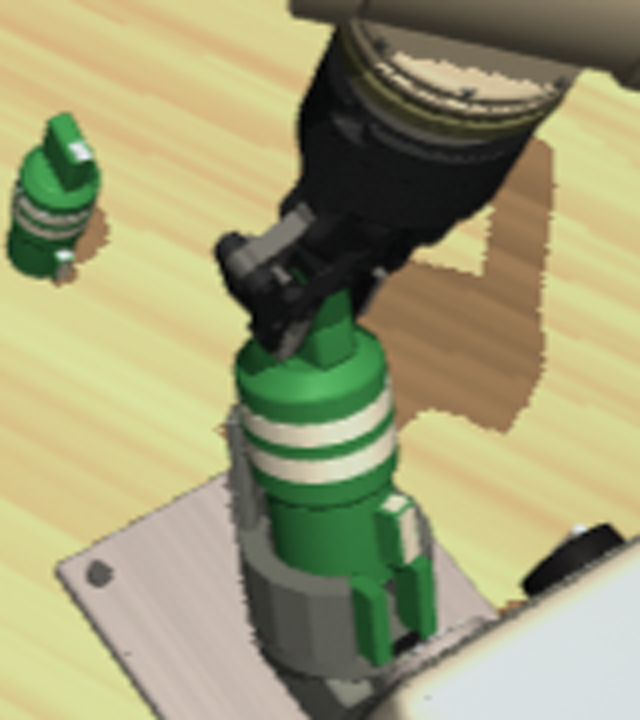

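The cartridge lies stably in the cradle. Turning the jaws now.

>>> apply_moves(
  targets=[
    [-0.5,0.1,0,0],
    [0,0,0,8],
    [0,0,0,8],
    [0,0,0,0],
  ],
)

```text
time_s: 32.15
eef_pos: [517.6, 274.4, 258.7]
ee_rot: [-0.0, 0.917, 0.398, -0.0]
force: [0.0, -0.1, 1.1]
grip_width: 0.348
```

>>> apply_moves(
  targets=[
    [0,0,0,0],
    [0,0,0,0],
    [0,0,0,0],
    [0,0,0,0],
    [0,0,0,0],
  ],
  grip=1.0,
  force=20,
)

```text
time_s: 32.65
eef_pos: [517.5, 274.7, 258.8]
ee_rot: [-0.0, 0.917, 0.399, -0.0]
force: [-2.9, -0.6, 3.5]
grip_width: 0.286
```

Run:
```python
from h import *
w=shot("wrist","w20"); s,p,y=now(); print(p,y,s["force"],s["wrist_torque"],s["grip_width"],s["time_s"])
c=shot("scene","s20"); crop(c,"s20a",400,180,560,360,4)
```

```text
[517.52583107 274.69620183 258.81969494] 47.075216692291995 [-3.89164332 -0.48807217  3.01706341] [0.27646288 0.70236247 0.26436445] 0.28724498095399725 32.7
```

View pics/w20.png

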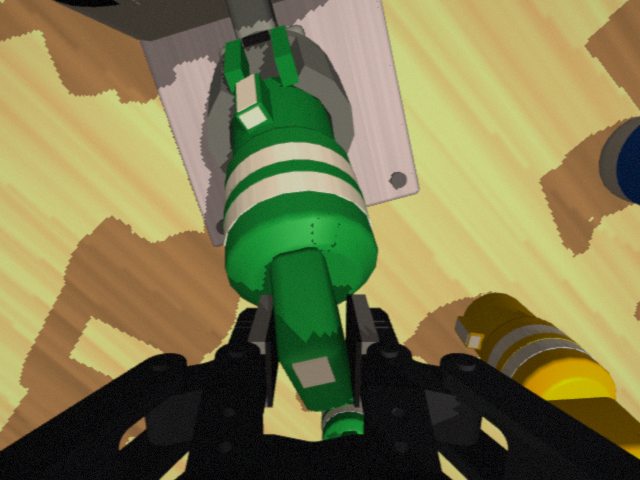

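View pics/s20a.png

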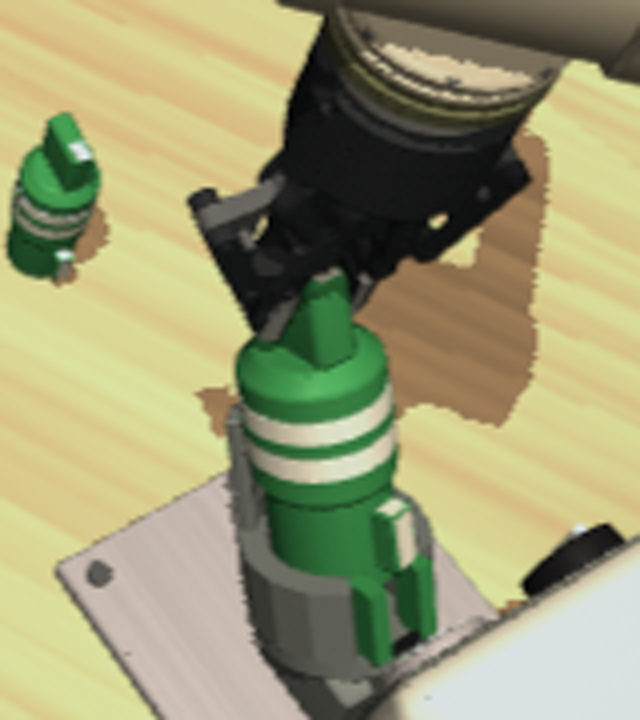

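Run:
```python
from h import *
w=load("w20"); crop(w,"w20a",190,10,370,190,4)
c=load("s20"); crop(c,"s20b",450,240,530,360,6)
```

```text
(no output)
```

View pics/w20a.png

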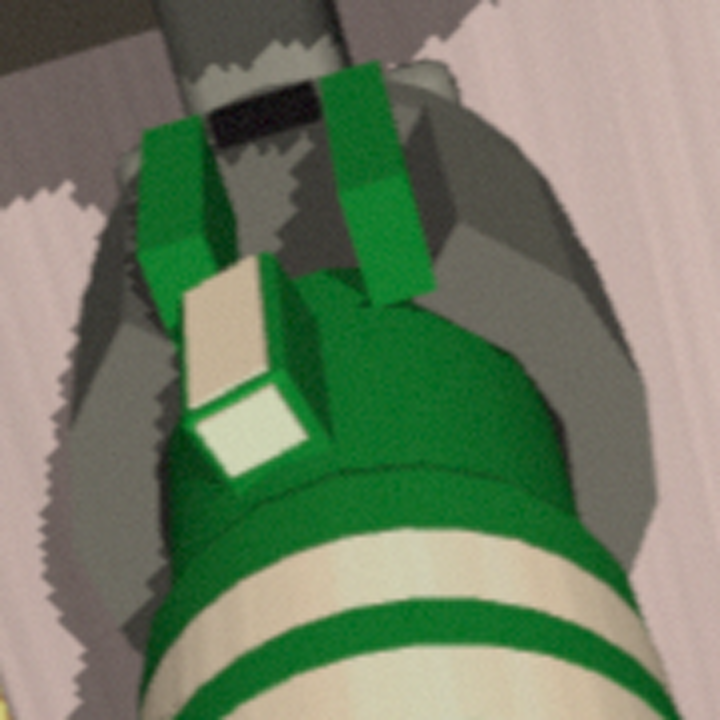

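View pics/s20b.png

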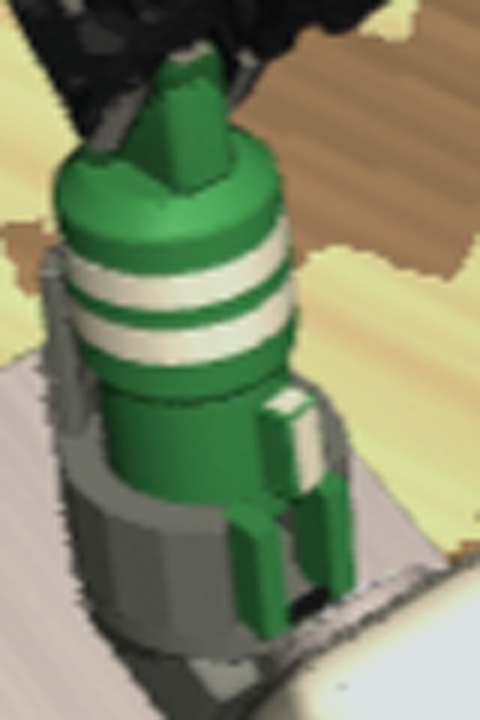

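>>> apply_moves(
  targets=[
    [0,0,0,0],
    [0,0,0,0],
    [0,0,0,0],
  ],
  force=50,
)

```text
time_s: 33.05
eef_pos: [517.3, 275.2, 259.0]
ee_rot: [-0.001, 0.917, 0.399, 0.0]
force: [-4.9, 0.5, 5.8]
grip_width: 0.269
```

>>> apply_moves(
  targets=[
    [0,0,0,4],
    [0,0,0,4],
    [0,0,0,0],
    [0,0,0,0],
  ],
)

```text
time_s: 33.45
eef_pos: [516.7, 276.8, 259.4]
ee_rot: [-0.003, 0.942, 0.336, 0.0]
force: [-5.2, 9.8, 8.5]
grip_width: 0.267
```

```bash
cat > look.py <<'E'
from h import *
import sys
t=sys.argv[1]
w=shot("wrist","w"+t); s,p,y=now(); print(p,y,s["force"],s["wrist_torque"],s["grip_width"],s["time_s"])
c=shot("scene","s"+t)
a=cv2.resize(w["img"][:,100:540,::-1],None,fx=1.2,fy=1.2); b=cv2.resize(c["img"][210:360,440:540,::-1],None,fx=3.84,fy=3.84)[:576,:270+0]
b=cv2.resize(c["img"][230:360,450:518,::-1],(272,576))
cv2.imwrite(f"pics/c{t}.png",np.hstack([a[:576],b])[:, :800])
E
python3 look.py 21
```

```text
[516.68183474 276.7671229  259.46523336] 39.22375466356765 [-5.85539075  9.48268044  8.5350934 ] [2.89032771 2.14982488 1.52895044] 0.2636355773103669 33.5
```

View pics/c21.png

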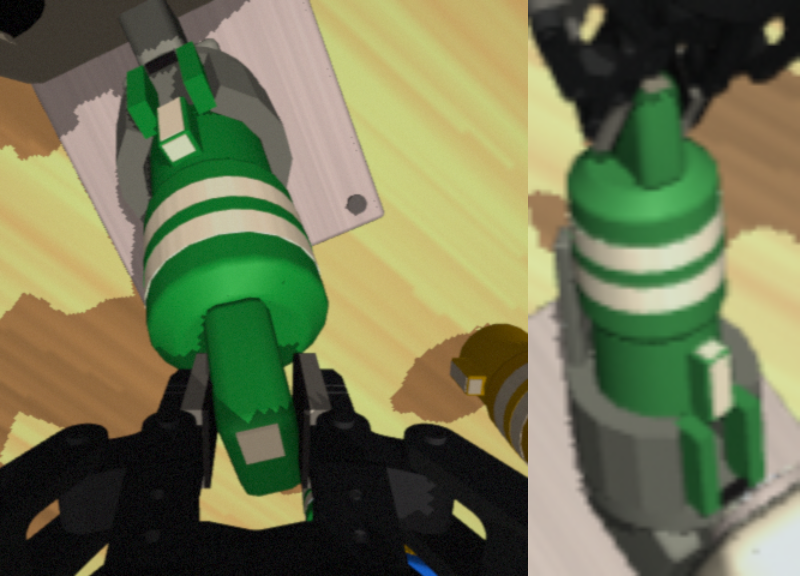

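>>> apply_moves(
  targets=[
    [0,0,0,4],
    [0,0,0,0],
    [0.1,-0.04,0.17,0],
    [0,0,0,0],
  ],
)

```text
time_s: 33.95
eef_pos: [516.5, 278.6, 259.0]
ee_rot: [-0.004, 0.953, 0.303, -0.0]
force: [-14.6, 11.1, 18.9]
grip_width: 0.266
```

```bash
python3 look.py 22
```

```text
[516.45756321 278.57895158 259.01080096] 35.29312271114141 [-13.73601811  12.63537302  18.13069208] [3.86150694 3.61531135 2.00644174] 0.2658775945682294 34.0
```

View pics/c22.png

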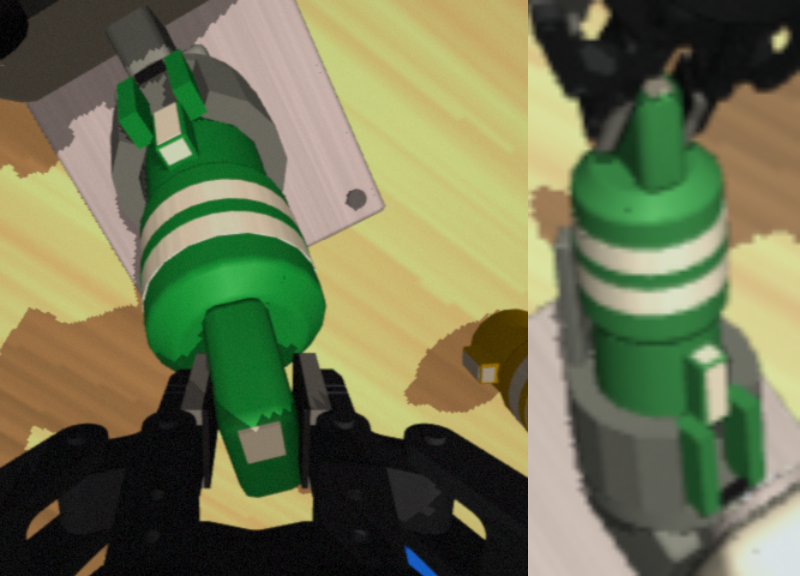

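>>> apply_moves(
  targets=[
    [0,0,-0.2,0],
    [0,0,0,0],
    [0,0,0,0],
    [0,0,0,0],
  ],
  grip=4.0,
)

```text
time_s: 34.45
eef_pos: [518.5, 275.2, 258.6]
ee_rot: [0.0, 0.954, 0.301, -0.0]
force: [0.2, -0.6, 0.1]
grip_width: 0.468
```

```bash
python3 look.py 23
python3 - <<'E'
from h import *
w=load("w23"); crop(w,"w23a",170,30,370,230,3.5)
E
```

```text
[518.43052077 275.20525654 258.66059625] 35.008270956645276 [-0.82745676 -1.04382808 -0.16529167] [ 0.09039829  0.02070607 -0.05848026] 0.46822055821968295 34.5
```

View pics/c23.png

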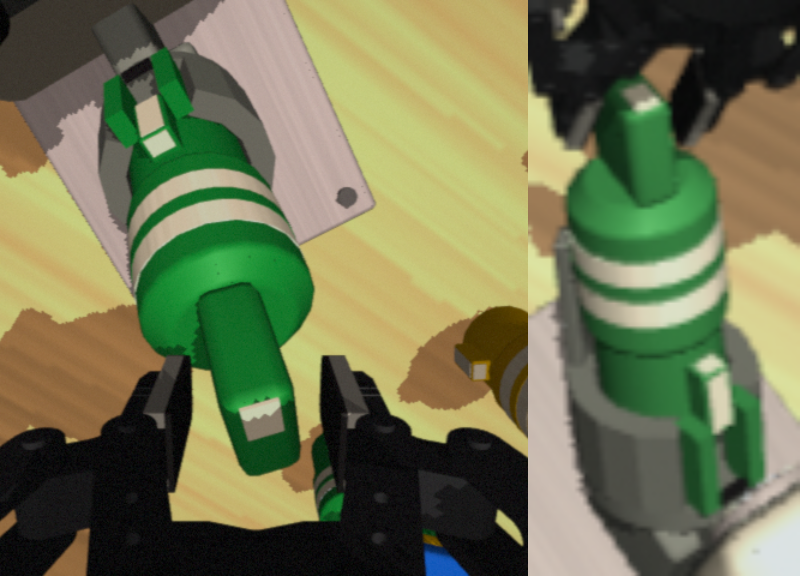

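View pics/w23a.png

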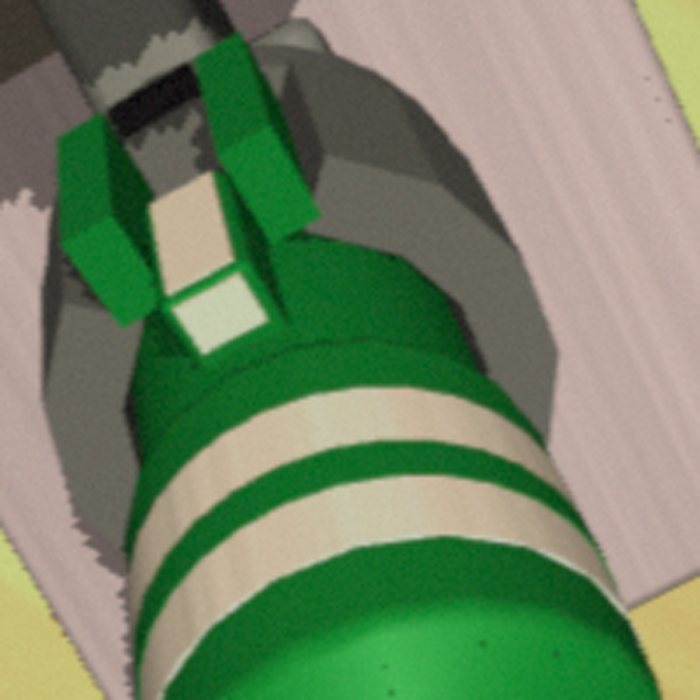

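The lug is now between the cheeks. I'll raise, close the fingers, and push on the tab's top along the bay axis.

>>> apply_moves(
  targets=[
    [0,0,-3,0],
    [0,0,-4,0],
    [0,0,-1,-7],
    [0,0,0,-7],
    [0,0,0,-7],
    [0,0,0,-6.9],
    [0,0,0,0],
  ],
)

```text
time_s: 35.25
eef_pos: [518.3, 275.4, 338.9]
ee_rot: [0.0, 0.853, 0.522, -0.0]
force: [0.0, 0.3, 0.8]
grip_width: 0.469
```

>>> apply_moves(
  targets=[
    [0,0,0,0],
    [0,0,0,0],
    [0,0,0,0],
  ],
  grip=0,
  force=60,
)

```text
time_s: 35.55
eef_pos: [518.3, 275.5, 339.0]
ee_rot: [0.0, 0.853, 0.521, -0.0]
force: [-0.5, -0.1, 0.3]
grip_width: 0.003
```

```bash
python3 look.py 24
python3 - <<'E'
from h import *
s,p,y=now(); a=np.radians(y)
for h in (195,180): 
  T=st(np.array([-.5*h-11,0,58+.866*h+73])); d=T-p; print(h,T,"tool",np.cos(a)*d[0]+np.sin(a)*d[1],np.sin(a)*d[0]-np.cos(a)*d[1],-d[2])
w=load("w24"); crop(w,"w24a",220,0,420,300,2)
for h in (0,6,12,18,24): print(h,"tabtop on-axis px",proj(w,bay(h+162))[0].round(),"axis at h+120",proj(w,bay(h+120))[0].round(), "lugtop",proj(w,bay(h+46,37))[0].round())
E
```

```text
[518.25499208 275.50370132 338.98014911] 62.87706068547307 [ 0.18412976 -1.08727925 -0.55135587] [-0.02370983  0.02317263 -0.03538951] 0.00016469434635522657 35.6
195 [506.47337757 253.7119107  299.87      ] tool -24.766462480670402 -0.5341953797587369 39.12592037127729
180 [509.88996437 260.38850673 286.88      ] tool -17.266462563527902 -0.535310217017102 52.1159203712773
0 tabtop on-axis px [311. 254.] axis at h+120 [311. 203.] lugtop [311.  87.]
6 tabtop on-axis px [311. 263.] axis at h+120 [311. 209.] lugtop [311.  91.]
12 tabtop on-axis px [311. 272.] axis at h+120 [311. 216.] lugtop [311.  96.]
18 tabtop on-axis px [311. 281.] axis at h+120 [311. 223.] lugtop [311. 100.]
24 tabtop on-axis px [311. 291.] axis at h+120 [311. 231.] lugtop [311. 105.]
```

View pics/w24.png

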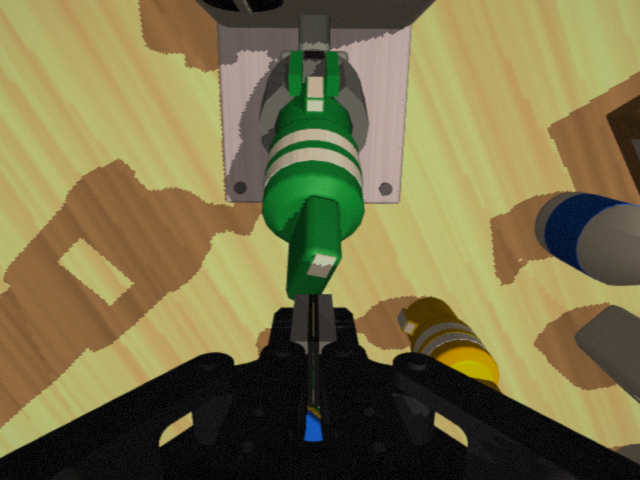

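>>> apply_moves(
  targets=[
    [-1.25,0,1.9,0],
    [-1.25,0,2.0,0],
    [0.25,0,0.43,0],
    [0.25,0,0.43,0],
    [0,0,0,0],
  ],
)

```text
time_s: 36.15
eef_pos: [509.5, 258.4, 291.6]
ee_rot: [-0.0, 0.853, 0.522, 0.0]
force: [0.5, 0.3, -1.1]
grip_width: -0.001
```

>>> apply_moves(
  targets=[
    [0.25,0,0.43,0],
    [0,0,0,0],
  ],
)

```text
time_s: 36.35
eef_pos: [510.4, 260.4, 286.9]
ee_rot: [-0.0, 0.853, 0.522, -0.0]
force: [0.2, -0.5, -0.0]
grip_width: -0.003
```

>>> apply_moves(
  targets=[
    [0.25,0,0.43,0],
    [0,0,0,0],
  ],
)

```text
time_s: 36.55
eef_pos: [511.5, 262.4, 282.5]
ee_rot: [-0.0, 0.853, 0.522, -0.0]
force: [-0.7, 1.0, -0.4]
grip_width: 0.004
```

>>> apply_moves(
  targets=[
    [0.15,0,0.26,0],
    [0,0,0,0],
  ],
)

```text
time_s: 36.75
eef_pos: [512.1, 263.6, 280.0]
ee_rot: [-0.0, 0.853, 0.522, -0.0]
force: [-0.1, -0.2, -0.4]
grip_width: -0.001
```

>>> apply_moves(
  targets=[
    [0.15,0,0.26,0],
    [0,0,0,0],
  ],
)

```text
time_s: 36.95
eef_pos: [512.8, 264.9, 277.3]
ee_rot: [-0.0, 0.853, 0.522, -0.0]
force: [-0.8, -0.3, -0.3]
grip_width: -0.0
```

>>> apply_moves(
  targets=[
    [0.1,0,0.17,0],
    [0,0,0,0],
  ],
)

```text
time_s: 37.15
eef_pos: [513.2, 265.8, 275.6]
ee_rot: [-0.0, 0.853, 0.522, -0.0]
force: [0.5, -0.6, 0.4]
grip_width: -0.004
```

```bash
python3 look.py 25
```

```text
[513.1642859  265.79281647 275.65946355] 62.94707615064156 [-0.02618031  0.63016753 -0.39701796] [0.0512424  0.01942313 0.00865563] -0.0023458411812806645 37.2
```

View pics/c25.png

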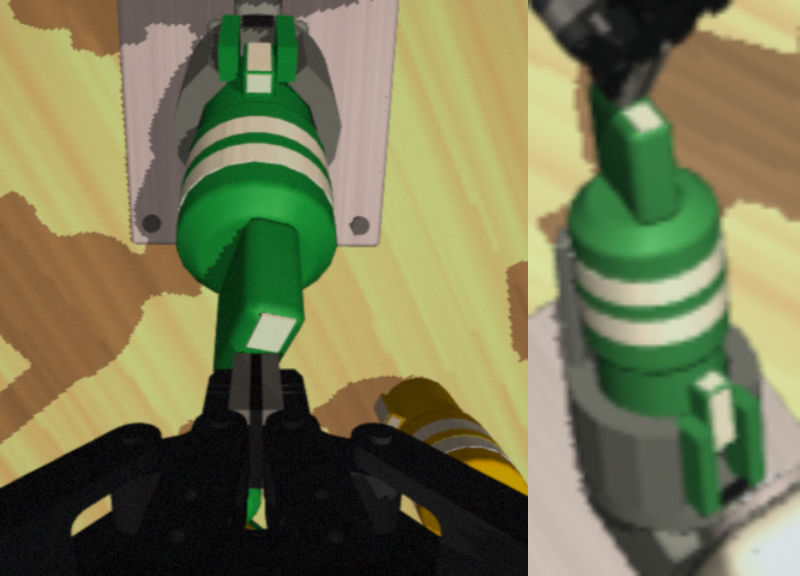

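>>> apply_moves(
  targets=[
    [0.15,0,0.26,0],
    [0.15,0,0.26,0],
    [0,0,0,0],
  ],
)

```text
time_s: 37.55
eef_pos: [514.6, 268.6, 270.3]
ee_rot: [-0.0, 0.853, 0.522, -0.0]
force: [-0.3, -0.4, -0.3]
grip_width: 0.003
```

>>> apply_moves(
  targets=[
    [0.15,0,0.26,0],
    [0,0,0,0],
  ],
)

```text
time_s: 37.75
eef_pos: [515.7, 269.2, 269.9]
ee_rot: [0.001, 0.853, 0.522, 0.001]
force: [-3.2, -5.2, 12.6]
grip_width: -0.005
```

>>> apply_moves(
  targets=[
    [0.1,0,0.17,0],
    [0,0,0,0],
  ],
)

```text
time_s: 37.95
eef_pos: [516.4, 269.6, 269.8]
ee_rot: [0.002, 0.853, 0.522, 0.001]
force: [-6.3, -9.6, 24.3]
grip_width: -0.0
```

```bash
python3 look.py 26
```

```text
[516.35861371 269.58677384 269.8487954 ] 62.92344680006201 [ -6.26822698 -10.24385646  23.44492742] [-1.607015    0.97513084 -0.03009616] 0.0025792023887668985 38.0
```

View pics/c26.png

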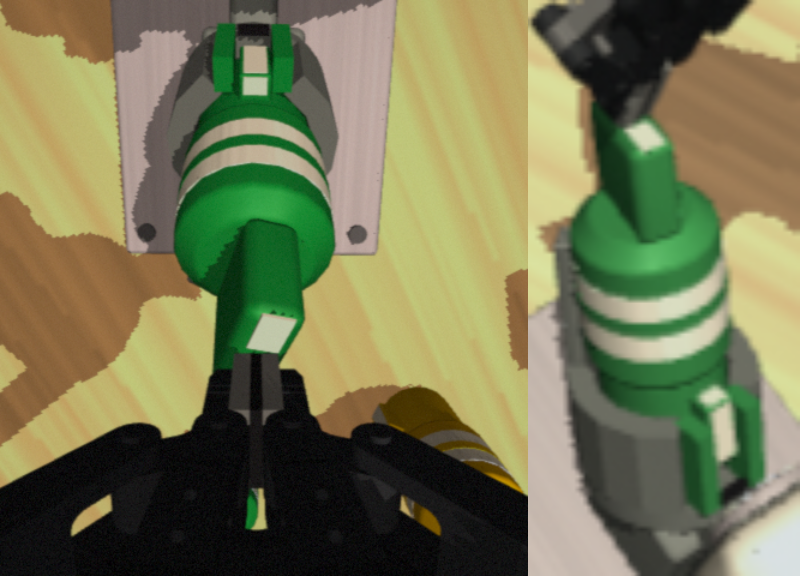

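Run:
```python
from h import *
w=load("w26"); s=load("s26"); s1=load("s1")
for h in (0,4,8,12,16): print(h,"lugtop wrist",proj(w,bay(h+46,37))[0].round(1),"scene outer corners",[proj(s,bay(h+46,37,y))[0].round(1).tolist() for y in (-7,7)],"collar top",proj(w,bay(h+52,27))[0].round(1))
crop(s1,"cmpA",450,280,530,360,4.5); crop(s,"cmpB",450,280,530,360,4.5)
a=cv2.imread("pics/cmpA.png");b=cv2.imread("pics/cmpB.png");cv2.imwrite("pics/cmp26.png",np.hstack([a,b]))
crop(w,"w26a",270,0,360,140,5)
```

```text
0 lugtop wrist [307.4  63.6] scene outer corners [[494.1, 321.8], [500.5, 318.0]] collar top [307.5  88.4]
4 lugtop wrist [307.4  67.1] scene outer corners [[494.0, 320.1], [500.3, 316.3]] collar top [307.5  92.2]
8 lugtop wrist [307.3  70.6] scene outer corners [[493.8, 318.3], [500.2, 314.5]] collar top [307.4  96. ]
12 lugtop wrist [307.3  74.3] scene outer corners [[493.6, 316.5], [500.0, 312.7]] collar top [307.4  99.9]
16 lugtop wrist [307.2  78. ] scene outer corners [[493.4, 314.7], [499.8, 310.9]] collar top [307.3 104. ]
```

View pics/cmp26.png

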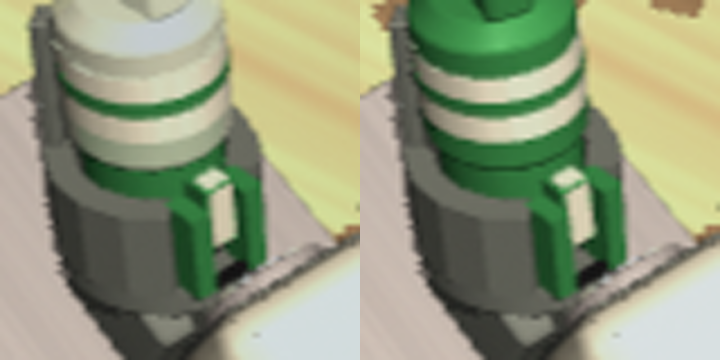

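View pics/w26a.png

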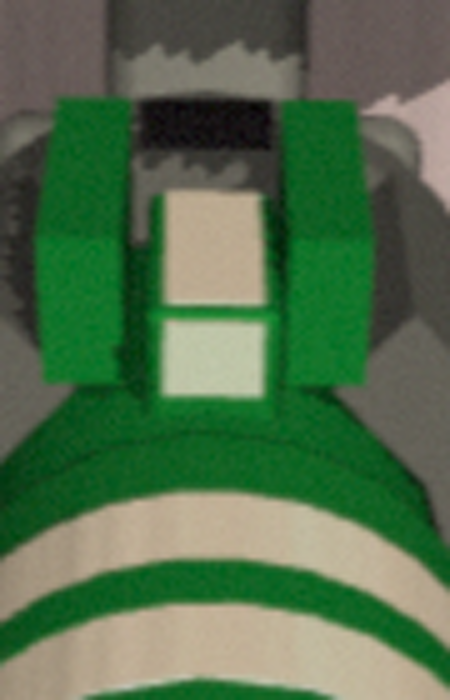

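It stalled at about 26 N, and the lug's position matches the spent cartridge when home. I'll back off to the pose of the first wrist picture so I can compare directly.

>>> apply_moves(
  targets=[
    [-0.5,0,-0.87,0],
    [-0.5,0,-1.5,0],
    [0,0,-2.5,0],
    [0.9,0,-2.0,0],
    [0.9,0,0,0],
    [0,0,0,0],
    [0,0,0,0],
  ],
)

```text
time_s: 38.75
eef_pos: [519.1, 277.7, 333.7]
ee_rot: [-0.0, 0.853, 0.522, -0.001]
force: [-0.2, -0.4, -0.3]
grip_width: -0.002
```

```bash
python3 look.py 27
python3 - <<'E'
from h import *
w=load("w27"); s=load("s27"); w1=load("w1"); s1=load("s1")
print(w["eye"],w1["eye"])
for c,t in ((w1,"w1"),(w,"w27")): print(t,[proj(c,bay(hh,x))[0].round(1).tolist() for hh,x in ((46,37),(52,27))])
crop(w1,"A",240,40,390,190,2.6); crop(w,"B",240,40,390,190,2.6)
cv2.imwrite("pics/cmp27.png",np.hstack([cv2.imread("pics/A.png"),cv2.imread("pics/B.png")]))
crop(s1,"A",440,230,540,360,4);crop(s,"B",440,230,540,360,4)
cv2.imwrite("pics/cmp27s.png",np.hstack([cv2.imread("pics/A.png"),cv2.imread("pics/B.png")]))
E
```

```text
[519.09999635 277.57881988 333.8575261 ] 62.94687552638607 [0.64765325 0.94852965 0.13303651] [-0.0149638  -0.00437455 -0.01730742] -0.0008233151604312115 38.8
[552.33090855 341.35007476 403.55291837] [556.93292464 349.58435684 406.2042067 ]
w1 [[311.5, 105.4], [311.5, 123.7]]
w27 [[312.5, 89.7], [312.5, 108.4]]
```

View pics/cmp27.png

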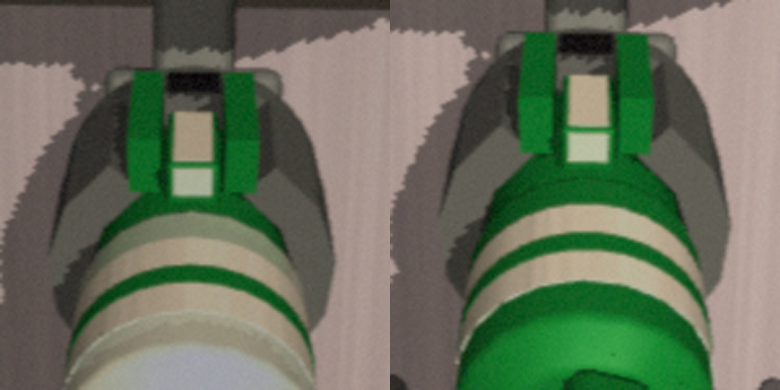

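View pics/cmp27s.png

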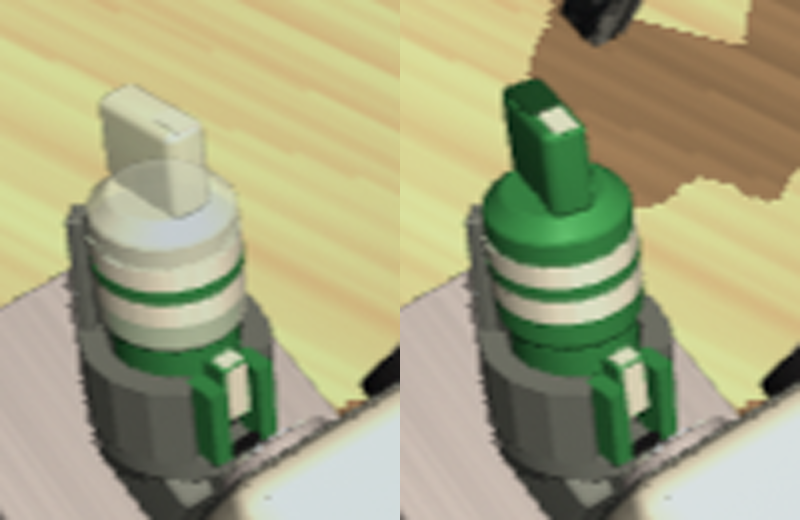

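The fresh lug looks 1–2 mm higher than the spent one did. I'll repeat the exact pose to compare properly.

>>> apply_moves(
  targets=[
    [0.9,0.05,-0.28,0],
    [0,0,0,0],
    [0,0,0,0],
  ],
)

```text
time_s: 39.15
eef_pos: [523.8, 285.3, 337.4]
ee_rot: [-0.0, 0.853, 0.522, -0.0]
force: [0.5, -0.0, 0.5]
grip_width: 0.001
```

```bash
python3 look.py 28
python3 - <<'E'
from h import *
w=load("w28"); w1=load("w1")
print(w["eye"],w1["eye"],w["rotation"],w1["rotation"])
# register using static station patch around cheeks
g=lambda c:cv2.cvtColor(c["img"],cv2.COLOR_RGB2GRAY)
A,B=g(w1),g(w)
for nm,(u0,v0,u1,v1) in dict(plateL=(215,150,260,215),plateR=(375,170,410,215),cheekL=(286,64,304,116),cheekR=(326,64,344,116)).items():
  t=A[v0:v1,u0:u1]; r=cv2.matchTemplate(B[v0-12:v1+12,u0-12:u1+12],t,cv2.TM_CCOEFF_NORMED); _,m,_,l=cv2.minMaxLoc(r); print(nm,np.array(l)-12,m)
crop(w1,"A",270,50,360,140,4.4); crop(w,"B",270,50,360,140,4.4)
cv2.imwrite("pics/cmp28.png",np.hstack([cv2.imread("pics/A.png"),cv2.imread("pics/B.png")]))
for c in (w1,w): print([int(x) for x in c["img"][60:125,315].mean(1)]);
E
```

```text
[523.75224258 285.24879206 337.47633729] 62.93535986335892 [ 0.79337204 -0.38162604  0.4975283 ] [-0.00187642 -0.01025626  0.01818859] 0.0013767990481429058 39.2
[556.90688646 348.91543226 407.30450283] [556.93292464 349.58435684 406.2042067 ] [ 0.13819936  0.96238169 -0.23148638 -0.03371175] [ 0.13832393  0.96264357 -0.23034108 -0.03356825]
plateL [0 0] 0.9495494961738586
plateR [ 0 -1] 0.9865171909332275
cheekL [ 0 -1] 0.9324016571044922
cheekR [-1 -1] 0.9567229151725769
[106, 113, 107, 109, 104, 81, 66, 48, 13, 6, 8, 12, 19, 12, 18, 37, 47, 48, 56, 82, 82, 78, 81, 125, 143, 142, 145, 146, 144, 149, 143, 145, 145, 145, 147, 147, 144, 145, 146, 144, 145, 146, 90, 71, 104, 156, 164, 165, 163, 164, 165, 164, 165, 165, 158, 111, 61, 47, 40, 49, 55, 81, 117, 122, 121]
[119, 122, 119, 116, 107, 78, 70, 36, 19, 19, 17, 27, 21, 15, 24, 49, 55, 63, 91, 91, 88, 76, 78, 108, 158, 162, 163, 164, 163, 165, 163, 164, 166, 164, 164, 165, 163, 162, 163, 163, 163, 162, 162, 141, 79, 95, 147, 175, 180, 180, 182, 183, 181, 181, 179, 178, 145, 75, 48, 49, 48, 49, 46, 38, 46]
```

View pics/cmp28.png

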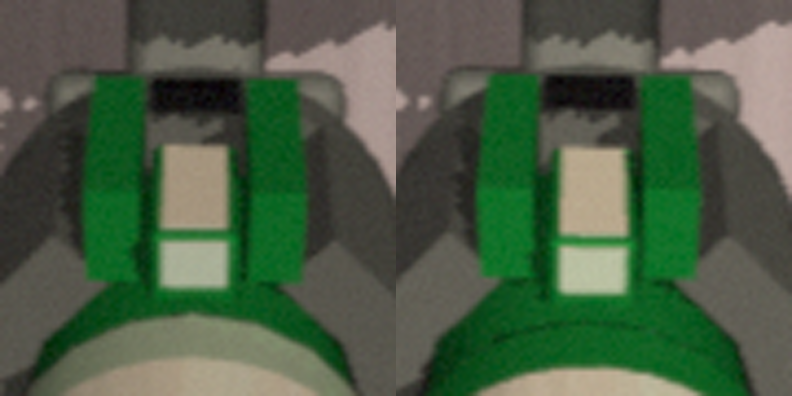

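Relative to the static cheeks, the fresh lug sits about 2 mm higher than the spent one did. I'll push again, nearer the axis.

>>> apply_moves(
  targets=[
    [-1.45,-0.1,2.0,0],
    [0,0,2.6,0],
    [0,0,1.0,0],
    [0.2,0,0.35,0],
    [0,0,0,0],
  ],
)

```text
time_s: 39.75
eef_pos: [517.6, 275.1, 278.7]
ee_rot: [0.0, 0.853, 0.522, 0.0]
force: [0.8, -1.2, 0.1]
grip_width: -0.003
```

>>> apply_moves(
  targets=[
    [0.15,0,0.26,0],
    [0,0,0,0],
  ],
)

```text
time_s: 39.95
eef_pos: [518.2, 276.4, 276.2]
ee_rot: [0.0, 0.853, 0.522, 0.0]
force: [0.6, -0.6, -0.4]
grip_width: -0.007
```

>>> apply_moves(
  targets=[
    [0.1,0,0.17,0],
    [0,0,0,0],
  ],
)

```text
time_s: 40.15
eef_pos: [518.8, 277.0, 275.5]
ee_rot: [0.001, 0.853, 0.522, 0.001]
force: [-1.1, -2.8, 6.6]
grip_width: -0.004
```

>>> apply_moves(
  targets=[
    [0.1,0,0.17,0],
    [0,0,0,0],
  ],
)

```text
time_s: 40.35
eef_pos: [519.5, 277.5, 275.4]
ee_rot: [0.001, 0.853, 0.522, 0.002]
force: [-4.3, -5.9, 16.2]
grip_width: 0.003
```

>>> apply_moves(
  targets=[
    [0.1,0,0.17,0],
    [0,0,0,0],
  ],
)

```text
time_s: 40.55
eef_pos: [520.3, 278.0, 275.4]
ee_rot: [0.002, 0.853, 0.522, 0.003]
force: [-6.7, -10.0, 26.5]
grip_width: -0.003
```

>>> apply_moves(
  targets=[
    [0.05,0,0.17,0],
    [0,0,0,0],
  ],
)

```text
time_s: 40.75
eef_pos: [520.7, 278.2, 275.3]
ee_rot: [0.003, 0.853, 0.522, 0.003]
force: [-9.6, -13.4, 35.3]
grip_width: 0.002
```

>>> apply_moves(
  targets=[
    [-0.3,0,-0.5,0],
    [-0.3,0,-1.0,0],
    [0.8,0,-2.5,0],
    [0.8,0.1,-2.3,0],
    [0,0,0,0],
    [0,0,0,0],
  ],
)

```text
time_s: 41.35
eef_pos: [524.9, 287.8, 331.7]
ee_rot: [-0.0, 0.853, 0.522, -0.0]
force: [0.3, 0.1, -1.1]
grip_width: 0.003
```

```bash
python3 look.py 29
python3 - <<'E'
from h import *
s,p,y=now(); d=np.array([523.75,285.25,337.5])-p; a=np.radians(y); print("tool",np.cos(a)*d[0]+np.sin(a)*d[1],np.sin(a)*d[0]-np.cos(a)*d[1],-d[2])
E
```

```text
[524.78352641 287.61218306 331.03171858] 62.94433333132811 [-1.08576026 -0.64294455 -0.55430596] [0.03694541 0.02202468 0.05431973] -0.00031276345778247623 41.4
tool -2.5158539276415612 0.19328543786600738 -6.678270870168831
```

>>> apply_moves(
  targets=[
    [-0.25,0,-0.65,0],
    [0,0,0,0],
    [0,0,0,0],
  ],
)

```text
time_s: 41.75
eef_pos: [523.9, 285.4, 338.6]
ee_rot: [-0.0, 0.853, 0.522, 0.0]
force: [-0.2, -1.2, -0.2]
grip_width: 0.004
```

```bash
python3 look.py 30
python3 - <<'E'
from h import *
w=load("w30"); w1=load("w1"); wb=load("w28")
print(w["eye"],w1["eye"])
for c in (w1,wb,w):
  # subpixel lug edges: whiteness profile averaged cols 309..320
  pr=c["img"][60:125,309:320].astype(float).mean((1,2)); print([int(x) for x in pr[18:62]])
  # cheek profile col
  ck=c["img"][50:130,290:299,1].astype(float).mean(1); print("ck",[int(x) for x in ck[10:75]])
s=load("s30"); s1=load("s1")
crop(s1,"A",440,230,540,360,4);crop(s,"B",440,230,540,360,4)
cv2.imwrite("pics/cmp30s.png",np.hstack([cv2.imread("pics/A.png"),cv2.imread("pics/B.png")]))
for c in (s1,s): print("sc",[[int(v) for v in c["img"][r,490:504].mean(1)] for r in range(314,326)])
E
```

```text
[523.87934913 285.45254338 338.42344491] 62.93490468209575 [-0.11889278 -0.49971072  0.29792801] [-0.00271144  0.026944    0.02574271] -0.0018993100703614582 41.8
[556.9874992  348.96203134 408.50995637] [556.93292464 349.58435684 406.2042067 ]
[77, 81, 78, 72, 82, 128, 144, 145, 146, 146, 145, 146, 144, 145, 146, 146, 145, 146, 145, 146, 146, 146, 147, 145, 87, 67, 103, 156, 165, 165, 165, 165, 165, 165, 164, 165, 159, 112, 62, 48, 42, 43, 48, 72]
ck [80, 80, 81, 80, 79, 75, 53, 72, 85, 85, 84, 81, 81, 81, 81, 80, 83, 83, 83, 83, 83, 83, 83, 84, 84, 85, 84, 84, 84, 84, 85, 85, 86, 94, 102, 104, 103, 102, 102, 103, 103, 102, 104, 103, 103, 104, 103, 103, 104, 103, 102, 103, 103, 99, 79, 78, 75, 73, 72, 71, 71, 73, 70, 74, 81]
[90, 86, 80, 75, 81, 114, 159, 164, 164, 163, 163, 165, 163, 164, 164, 164, 164, 164, 164, 164, 164, 163, 164, 165, 160, 136, 78, 95, 150, 177, 179, 180, 180, 180, 180, 180, 179, 176, 145, 76, 53, 49, 50, 48]
ck [88, 90, 88, 87, 84, 66, 69, 92, 95, 93, 91, 91, 91, 91, 91, 93, 92, 93, 92, 92, 92, 93, 92, 94, 94, 94, 94, 93, 94, 94, 93, 94, 101, 112, 115, 113, 114
[... 1467 characters left out ...]
, 64, 59, 66, 75, 73, 71, 67, 62, 57, 84, 104, 104, 104], [69, 78, 76, 76, 74, 81, 93, 87, 65, 59, 85, 100, 100, 103], [77, 76, 77, 82, 96, 131, 183, 171, 105, 73, 73, 82, 84, 88], [77, 79, 93, 131, 183, 207, 207, 207, 195, 143, 82, 81, 81, 82], [78, 82, 157, 202, 206, 208, 208, 205, 200, 167, 105, 76, 81, 82], [62, 61, 76, 134, 186, 202, 199, 177, 133, 131, 121, 81, 80, 82], [62, 41, 55, 73, 116, 142, 128, 132, 147, 175, 167, 98, 67, 80], [62, 43, 43, 45, 80, 96, 122, 175, 198, 198, 172, 103, 43, 58], [69, 52, 45, 44, 59, 111, 172, 198, 198, 198, 173, 107, 44, 44], [82, 77, 62, 47, 58, 96, 165, 199, 199, 198, 184, 127, 43, 42], [81, 82, 82, 70, 61, 92, 164, 199, 199, 199, 186, 129, 42, 43]]
```

View pics/cmp30s.png

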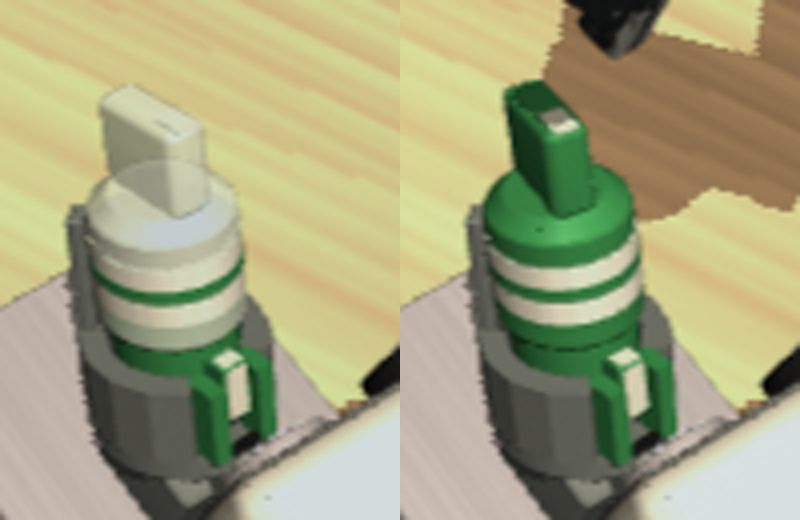

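Run:
```python
from h import *
w=load("w30"); w1=load("w1")
crop(w1,"A",250,170,380,310,3); crop(w,"B",250,170,380,310,3)
cv2.imwrite("pics/cmp30w.png",np.hstack([cv2.imread("pics/A.png"),cv2.imread("pics/B.png")]))
```

```text
(no output)
```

View pics/cmp30w.png

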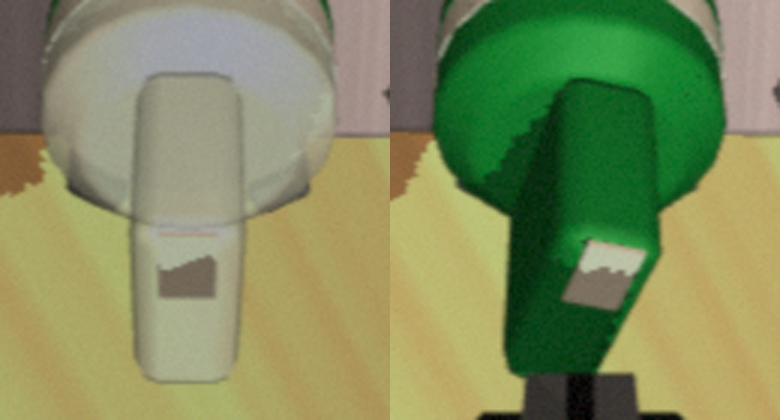

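Run:
```python
from h import *
from scipy.optimize import least_squares
w=load("w30"); w1=load("w1"); s=load("s30")
def P(h,x,y,q,flag):
    a,dx,dy,th,ph=q  # axial, lateral, tilt about y (lean front +), about x
    h2=h+a+th*x+ph*y; x2=x+dx-th*h; y2=y+dy-ph*h
    return bay(h2,x2,y2) if flag else bay(h,x,y)
z=np.zeros(5)
def model(q):
    r=[]
    for (h,x) in ((46,37),(162,0)):
        r+=list(proj(s,P(h,x,0,q,1))[0]-proj(s,bay(h,x))[0])
        r+=list(proj(w,P(h,x,0,q,1))[0]-proj(w1,bay(h,x))[0])
    return np.array(r)
obs=np.array([-.8,-.7, 0,1.6, -1.6,-.75, 2.3,2.0])
# static offset of cheek between w1 and w30 predicted vs seen
print("static pred",proj(w,bay(40,40))[0]-proj(w1,bay(40,40))[0],"seen (-.5,-.4)")
off=np.array([-.5,-.4])-(proj(w,bay(40,40))[0]-proj(w1,bay(40,40))[0])
obs2=obs.copy(); obs2[2:4]-=off; obs2[6:8]-=off
for o in (obs,obs2):
  for reg in (0.02,0.1):
    sc=np.array([1,1,1,.03,.03])
    r=least_squares(lambda q:np.concatenate([model(q)-o,reg*q/sc]),z); print(r.x.round(3),(model(r.x)-o).round(1))
```

```text
static pred [-0.80353825 -0.21215596] seen (-.5,-.4)
[ 1.111  0.058 -0.225  0.013  0.008] [ 0.2 -0.   0.1  0.1 -0.   0.1 -0.  -0. ]
[ 1.077  0.053 -0.222  0.014  0.008] [ 0.2 -0.   0.1  0.1 -0.1  0.1 -0.  -0. ]
[ 0.956 -0.081 -0.02   0.015  0.008] [ 0.2 -0.1  0.1  0.1 -0.1  0.  -0.  -0. ]
[ 0.929 -0.084 -0.019  0.015  0.008] [ 0.2 -0.1  0.1  0.1 -0.1  0.  -0.  -0.1]
```

The fit puts the fresh cartridge about 1 mm axially and 1° from where the spent one sat when home, well inside tolerance. A last scene check, then I hand in.

Run:
```python
from h import *
s=shot("scene","s31")
```

```text
(no output)
```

View pics/s31.png

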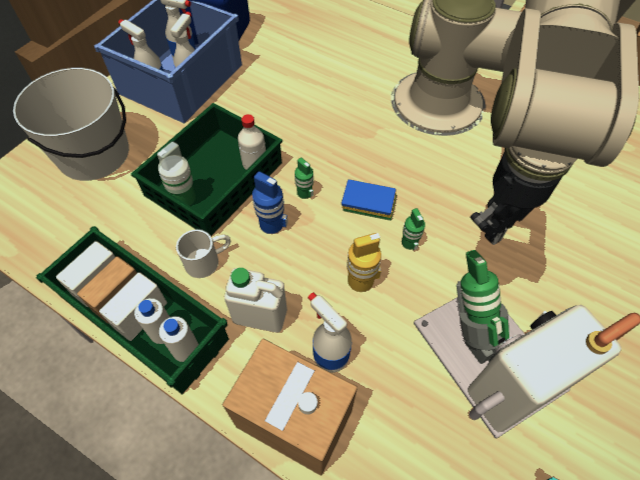

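The spent cartridge stands in the crate at (175,170), the fresh one sits in the receiver at (482,310), and everything else is where it was. The gripper is clear.

```bash
python3 -c "
from rig import ctrl
print(ctrl.finish_job())"
```

```text
the job is handed in; nothing more can be done
None
```

The cartridge change is done and handed in at about 42 s of the 72 s allowed. No verdict was reported.

- **Spent cartridge:** I pulled it out along the receiver's axis, tipped it upright against the crate's inner wall and let go. The last picture shows it standing in the free half, about 85 mm from the crate's centre along x (the limit is 100 mm).
- **Fresh cartridge:** its lug was about 14° off the tab. I tilted the cartridge in the grip and set it into the bore until the lug stopped on the rim. Turning it with the jaws brought the lug between the green cheeks. Then I pushed on the tab with closed fingers until it stopped moving, at about 26 N and again at up to about 39 N.
- **Last checks:** nothing touches the gripper and the other things look undisturbed.
- **Where the checks disagreed:** comparing the lug alone with the spent one, the fresh cartridge looked about 2 mm high, and pushing harder did not move it. A fit using both the lug and the tab gave about 1 mm and 1°, inside the 4 mm and 4.5° limits.
- **Failed steps:** two attempts to correct the tilt on the table did not work, and the second made it worse. I corrected it by pressing the lug against the crate's outer wall instead.

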